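# Prove the end-of-travel switch of a shaft run-out bench

## Task

Make the run-out bench ready for its next run: lay the wrench that was left across the rails flat in the blue tool tray, then slide the probe carriage to the yellow park mark without running it into the wrench. Then prove the end-of-travel switch: push its red roller sideways, outward toward the end of the bed where the switches sit, as the carriage would, until it trips but not onto its end stop, hold it there a moment and let it spring back; do not trip the black-roller switch next to it, do not drop the wrench, and leave the other things where they stand.

Things in the scene. Friction and masses are not known exactly. Their poses are not given: they have to be found in the camera images.
- bench: Fixed shaft run-out bench: grey bed 220 (x) x 420 (y) mm, top 45 mm up. Origin: bench top under its middle; front (-x) faces the robot, rails along y. Two steel rails 14 mm wide, tops 69 mm up, centred at x = -60 and +10 mm, 56 mm clear between them. Behind, at x = 82 mm, blue stocks (y = +-182 mm, 142 mm high) hold a geared shaft, 144 mm high at most. Motor at x 38, y -186 mm, 87 mm high.
- carriage (a joint): Slide of the aluminium probe carriage along the rails, m: 0 with its centre at y = -30 mm of the bench, growing toward +y; park mark at 0.150, end stop at 0.165. Slides by hand with about 3 N and stays where left. Carriage 122 (x) x 86 (y) mm, top 106 mm up.
- carriage_knob (a point): On the axis of the carriage's black upright round grip knob, 27 mm in diameter, 116 to 156 mm above the bench top; this point is 137 mm up, midway along the carriage. Axes as the bench's. A steel trip dog (38 mm long in y, 149 mm high) stands 69 mm to its -x, in the rollers' track; a dial gauge (166 mm high) 50 mm to its +x.
- park_mark (a point): Between the rails at the yellow park mark (stripe on the front of the bed, y = +120 mm of the bench), at rail-top height, 69 mm up. The carriage is parked when the middle of its knob (a short yellow line on its top) is level with it along the bench's y.
- wrench: Loose steel combination wrench, 174 mm long, handle 13 mm wide, 8 mm thick, 0.14 kg; open jaw (28 mm wide) at its -x end, ring (28 mm) at its +x end. Origin: middle of its length, on its underside; z up. It starts flat across both rails (69 mm up) near the park mark, roughly along the bench's x, in the carriage's way.
- tray: Fixed blue sheet-steel tool tray, 220 (x) x 150 (y) x 28 mm high, walls and floor 3 mm, on the bench top left or right of the run-out bench. Origin: centre of its underside; x along its length. Two sockets stand in its half y > 0 (y about +50 mm); the half y < 0 is empty, room for the wrench lengthwise.
- limit_roller (a point): Centre of the RED roller (18 mm diameter, 11 mm wide along the bench's x) on top of the end-of-travel switch's lever, 148 mm up at rest. Red and black switch are clamped to the bed's front near its -y end, 66 to 90 mm apart, in either order. Lever plane parallel to the bench's y-z plane; the switch head, 114 mm high, lies 19 mm and more to -x of the roller's middle.
- limit_lever (a joint): Angle of the red-roller lever, rad: 0 upright at rest, positive with the roller pushed outward, toward the bench's -y end, as the carriage would push it. 48 mm from pivot (100 mm above the bench top) to roller centre. Springs back from both sides (0.35 N m/rad, about 5 N at the roller at 0.7 rad). Trips at 0.45 rad; end stop at 1.1 rad.
- home_roller (a point): Centre of the BLACK roller of the home-reference switch beside the red one, otherwise identical. Not to be tripped.
- home_lever (a joint): Angle of the black-roller lever, signs as the red one's; it trips at 0.45 rad either way.
- torch: Bystander: red hand torch standing upright in front of the bed, 48 mm foot, 154 mm high. Origin under its foot.
- oil: Bystander: yellow oil bottle standing in front of the switches, 44 mm in diameter, 110 mm high. Origin under it.
- gear: Bystander: dark steel gear wheel lying in the sump pan, 80 mm in diameter, 26 mm high. Origin under it.
- bearing: Bystander: bearing ring lying on the front corner of the bed's +y end, 34 mm in diameter, 12 mm high. Origin under it.
- sump: Bystander: black sump pan, 206 x 153 x 40 mm, on the bench top on the side opposite to the blue tray. Not the tool tray. Origin under it.
- socket_a: Bystander: the larger steel socket, 28 mm in diameter, 36 mm high, standing in the blue tray. Origin under it.
- socket_b: Bystander: the smaller steel socket, 22 mm in diameter, 32 mm high, standing in the blue tray. Origin under it.
Not all that is in view belongs to the job. Of the things like the wrench, leave any that is brown, orange or purple; of the rest the larger one is meant.

How it is judged:
By the outcome, as a careful person would: the job done as asked, in the order asked, and still so for the second after the job is handed in, with the robot touching nothing.
It also fails if it takes over 67 s, if anything falls off the work surface, if the arm or the gripper's body presses on something with over 40 N, if the wrist force passes 120 N, or if a joint passes its speed limit or range.

## Robot

A 6-joint arm with a two-finger parallel gripper is mounted at the origin on the work surface. World frame = base frame: x ahead of the robot, y to its left, z up, the work surface at z = 0. Lengths are in m, angles in rad, forces in N, time in s.
With the tool pointing down it reaches from about 0.3 to 0.875 m from the base axis. Payload 6.4 kg.
Tool frame: the origin (TCP) lies midway between the tips of the shut fingers; the grasp point (between the pads) lies 19 mm behind it (ctrl.grip_depth is the x of the grasp point in the tool frame, in m); x points along the fingers, z is the direction in which the jaws open and shut, and the axes are right-handed (so a half turn about x gives the same grasp; the last joint's range is limited). The gripper opens to 85 mm and grips with 20 to 120 N. Pads are 22 mm wide; open, the fingers measure 114 mm over their backs; the gripper's body (76 mm by 85 mm) begins 54 mm behind the grasp point. The pads swing forward as they close: fully open they stand 13 mm farther back than shut.
Start: joints at [1.019, 0.181, 1.607, -0, 1.354, -0.206], TCP at [0.195, 0.541, 0.231] pointing down, gripper open.
Joint ranges: [-2.99, 2.99], [-0.89, 2.07], [0.3, 2.58], [-1.14, 4.28], [0, 2.63], [-3.12, 3.12]. Speed limits (rad/s): [2.57, 2.57, 3.01, 3.14, 3.14, 3.14].

## Interface

Orientations are given as a unit quaternion [w, x, y, z].
In Python, from station import ctrl, optics, job gives the robot as it stands. The module is installed in compiled form; this text tells all that it offers.
- The arm moves only by the tool play_rows, never from a script. Its argument "motion" is a list of rows, each a list of 7 numbers: the turn, a rotation vector about the tool's x, y, z in degrees, then the shift along the tool's x, y, z in m, then the opening, from 0 (shut) to 1 (fully open). In form: [[rx, ry, rz, tx, ty, tz, hand], ...]. A call has exactly 5 rows; each row shifts and turns the pose as measured when the row begins, along the tool's axes as they then stand; what a row does not reach is not made up. A row lasts 1/10 s, in which the tool goes at most 50 mm and 8.59 degrees, less where a joint would pass 70% of its speed; a pose out of reach is approached as far as the arm can. A call with a gripper value outside its range is refused whole. The fingers move at their own pace and stop on an object; the grip force is fixed at half the most. Time passes only in rows, so rows that do not move let the fingers close, or fill a call up. It gives the time, the measured TCP pose, the force and the opening at its end, in the units of the state.
- ctrl.get_obs(): the state, without advancing time (a new reading comes with each control period).
- optics.get_image(name): name is "side" or "top" or "wrist"; returns the picture (400x640x3 uint8, red, green, blue); there is no depth.
- optics.camera_info(name): a dict with "fx", "fy", "cx", "cy" (pixels), "distortion" ([k1, k2, p1, p2, k3] as OpenCV has them; the pictures are not rectified), "extrinsics" (4x4, takes a point from world to camera coordinates). Camera axes: x right, y up, looking along -z (the intrinsics and any distortion apply to the point x, -y, -z); pixel columns grow to the right and rows downward; lengths in m; the calibration is good to about 2 mm. A picture is of the moment at which its call begins: read the wrist's pose just before it. camera_info takes no time and is no camera call; for the wrist camera it gives the pose at the moment of the call.
- job.sign_off(): hands the job in, once; it reports no verdict.
Trained networks look in the newest picture that a camera, given by its name, has taken for a name from the list of things; names that differ only in an ending like _2 or _b are one class to them, and where a whole thing is asked for, a point or a joint stands for the part that bears it (a point fixed in the world has none). Each returns a list of dicts, best first, with "confidence" (0 to 1); they miss things now and then, are a little off and sometimes report something else, mostly with a low value. They report only what shows in the picture. A call takes as long as a camera call. They do not tell look-alikes from the thing itself.
- optics.look_for(camera, target): "point" ([x, y, z] in m, in world coordinates, good to about 4 mm: the middle of the surface that is visible of it).
- optics.tip_of(camera, target): "point" ([x, y, z] in m, in world coordinates, good to about 4 mm: a listed point, or the origin of a listed thing).
The state is a dict: "time": time; "q": joint angles; "qvel": joint speeds; "joint_torque": joint torques, N m; "eef_pos": TCP position; "tcp_rot": TCP orientation; "wrist_force": force on the tool from outside, world axes, zero at the start; "wrist_torque": the same for the moment, N m; "finger_gap": opening from 0.0 (shut) to 1.0 (fully open).
Only numpy, scipy, OpenCV 4.12 (cv2) and the standard library are available. Lean on these libraries where they do the work, as an engineer would, in place of code of your own. Each camera call takes 0.05 s, during which the arm holds its last target.

## Working session

There is one attempt and no reset: what is moved stays moved. The work goes in short steps, Python scripts to look and compute and a tool call to move; the robot and the scene stay as the last step left them, time stands still between calls to the robot, and variables do not carry over. Pictures are saved under pics/ and viewed, and the job is handed in when it is done.

Besides the shell and the picture viewer there is one more tool, called after "Emit:" by a JSON object that holds its "name" and its "arguments", one argument or row to a line. play_rows: Moves the arm, as the interface text tells. Its arguments: {"type":"object","properties":{"motion":{"type":"array","items":{"type":"array","items":{"type":"number"}}}},"required":["motion"]}

```bash
mkdir -p pics; cat > h.py <<'E'
import numpy as np, cv2
from station import ctrl, optics, job
def snap(n,f):
    im=optics.get_image(n); cv2.imwrite('pics/'+f,im[:,:,::-1]); return im
E
python3 - <<'E'
from h import *
o=ctrl.get_obs(); print({k:np.round(v,3) for k,v in o.items()}, ctrl.grip_depth)
for n in ['side','top','wrist']:
    snap(n,n+'0.png'); c=optics.camera_info(n); print(n,c['fx'],c['fy'],c['cx'],c['cy'],c['distortion']); print(np.round(c['extrinsics'],3))
print(ctrl.get_obs()['time'])
E
```

```text
{'time': np.float64(0.0), 'q': array([ 1.019,  0.182,  1.608, -0.   ,  1.354, -0.206]), 'qvel': array([ 0.   , -0.   ,  0.002, -0.001,  0.002, -0.001]), 'joint_torque': array([-0.0000e+00, -4.4488e+01, -3.5133e+01, -0.0000e+00,  9.0000e-03,
        0.0000e+00]), 'eef_pos': array([0.195, 0.54 , 0.23 ]), 'tcp_rot': array([ 0.578, -0.407,  0.579,  0.406]), 'wrist_force': array([ 0.17 , -0.088,  0.344]), 'wrist_torque': array([-0.03 ,  0.045,  0.02 ]), 'finger_gap': np.float64(0.997)} -0.0187
side 438.4368036492512 438.4368036492512 312.8086489738601 201.64143605720832 [-0.11075611  0.          0.          0.          0.        ]
[[-0.988 -0.153 -0.02   0.536]
 [ 0.064 -0.522  0.851 -0.097]
 [-0.141  0.839  0.525 -1.109]
 [ 0.     0.     0.     1.   ]]
top 391.2995341457251 391.2995341457251 322.75162605339574 200.78841565128266 [-0.00167854  0.          0.          0.          0.        ]
[[-0.006 -1.    -0.027  0.053]
 [ 0.998 -0.008  0.069 -0.521]
 [-0.069 -0.027  0.997 -1.281]
 [ 0.     0.     0.     1.   ]]
wrist 289.49799027721576 289.49799027721576 321.6734609767943 199.88792679360324 [0.00153203 0.         0.         0.         0.        ]
[[ 0.339  0.941 -0.002 -0.574]
 [-0.897  0.323 -0.301  0.039]
 [-0.283  0.104  0.953 -0.379]
 [ 0.     0.     0.     1.   ]]
0.15
```

View pics/side0.png

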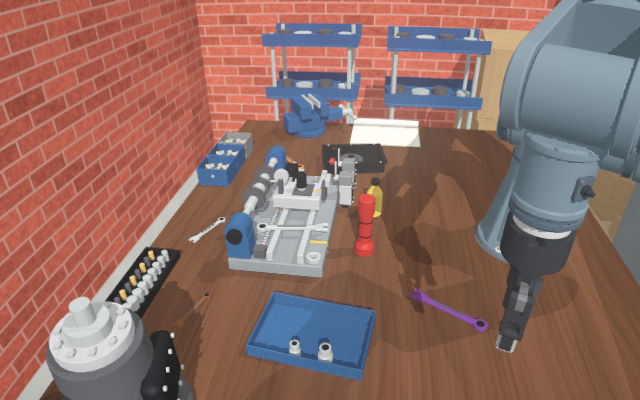

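View pics/top0.png

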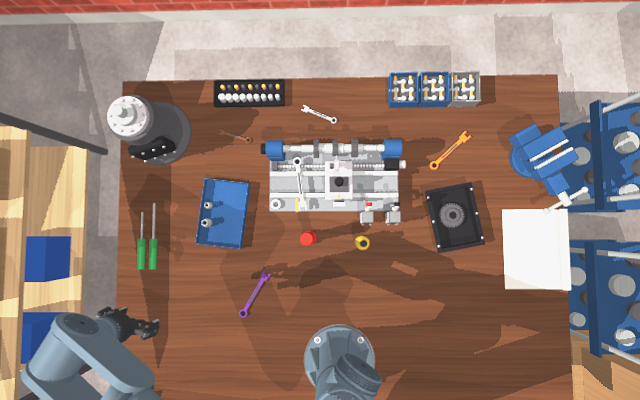

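```bash
python3 - <<'E'
from h import *
optics.get_image('top')
for t in ['bench','carriage_knob','park_mark','wrench','tray','limit_roller','home_roller','torch','oil','bearing','sump']:
    for d in optics.tip_of('top',t)[:4]: print('top',t,np.round(d['point'],4),round(d['confidence'],2), {k:v for k,v in d.items() if k not in('point','confidence')})
optics.get_image('side')
for t in ['carriage_knob','park_mark','wrench','limit_roller','home_roller','bench','tray']:
    for d in optics.tip_of('side',t)[:4]: print('side',t,np.round(d['point'],4),round(d['confidence'],2))
print(ctrl.get_obs()['time'])
E
```

```text
top bench [ 0.5999  0.012  -0.0019] 0.57 {}
top carriage_knob [ 0.5713 -0.0044  0.1352] 0.9 {}
top carriage_knob [ 0.4681 -0.373   0.0048] 0.69 {}
top park_mark [0.5746 0.1359 0.0637] 0.82 {}
top wrench [0.5782 0.123  0.0692] 0.8 {}
top wrench [0.8176 0.0595 0.0023] 0.69 {}
top wrench [0.2127 0.2833 0.    ] 0.55 {}
top wrench [ 0.6898 -0.3755 -0.0009] 0.54 {}
top tray [ 0.4818  0.3841 -0.0041] 0.56 {}
top limit_roller [ 0.4995 -0.0877  0.1481] 0.46 {}
top home_roller [ 0.5981  0.0162 -0.0016] 0.59 {}
top home_roller [ 0.505  -0.175   0.1509] 0.54 {}
top torch [0.4049 0.1015 0.0022] 0.47 {}
top torch [0.5733 0.1342 0.065 ] 0.18 {}
top oil [ 0.3837 -0.083   0.002 ] 0.63 {}
top bearing [ 0.5047 -0.1729  0.151 ] 0.69 {}
top bearing [ 0.5013 -0.0923  0.1467] 0.58 {}
top bearing [0.5105 0.2023 0.0473] 0.52 {}
top bearing [ 0.3837 -0.0799 -0.0005] 0.42 {}
top sump [ 0.4665 -0.3765  0.0012] 0.74 {}
side carriage_knob [ 0.5733 -0.0034  0.1308] 0.92
side park_mark [0.5718 0.1309 0.065 ] 0.86
side wrench [0.2133 0.2846 0.0004] 0.92
side wrench [0.5763 0.1213 0.0666] 0.91
side wrench [ 0.8166  0.0588 -0.0014] 0.73
side wrench [ 7.476e-01  3.547e-01 -5.000e-04] 0.62
side limit_roller [ 0.4686 -0.3765  0.002 ] 0.45
side limit_roller [ 0.5063 -0.0896  0.1485] 0.41
side home_roller [ 0.5017 -0.1738  0.1488] 0.61
side bench [ 0.597   0.0151 -0.0024] 0.98
side tray [0.4815 0.3852 0.0005] 0.6
1.15
```

```bash
python3 - <<'E'
import cv2
a=cv2.imread('pics/top0.png')[125:260,185:415]; cv2.imwrite('pics/topc.png',cv2.resize(a,None,fx=3.4,fy=3.4,interpolation=cv2.INTER_CUBIC))
a=cv2.imread('pics/side0.png')[130:380,210:410]; cv2.imwrite('pics/sidec.png',cv2.resize(a,None,fx=2.4,fy=2.4,interpolation=cv2.INTER_CUBIC))
E
```

```text
(no output)
```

View pics/topc.png

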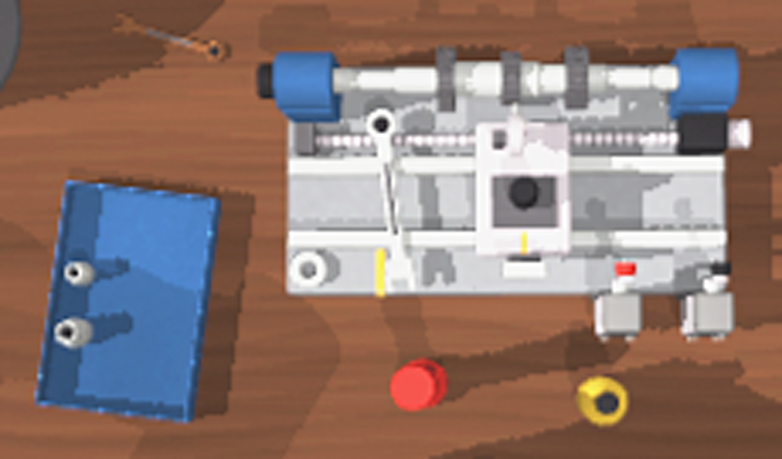

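View pics/sidec.png

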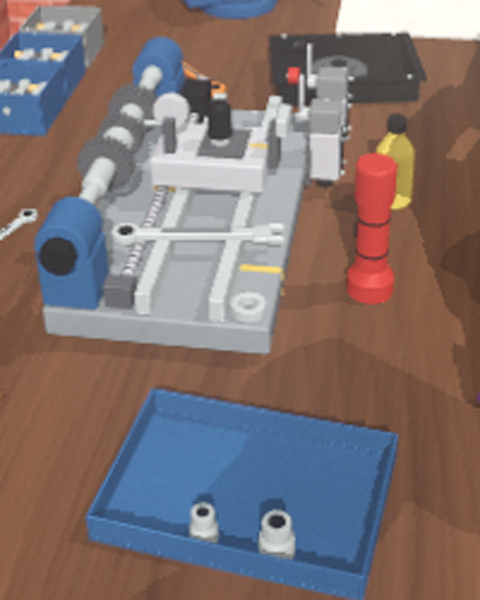

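View pics/wrist0.png

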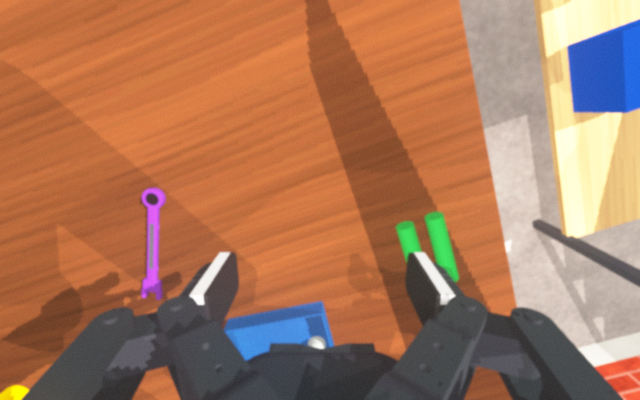

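```bash
cat >> h.py <<'E'
def bp(n,px,z,ci=None):
    c=ci or optics.camera_info(n); K=np.array([[c['fx'],0,c['cx']],[0,c['fy'],c['cy']],[0,0,1]])
    u=cv2.undistortPoints(np.array([[px]],float),K,np.array(c['distortion']))[0,0]
    E=np.array(c['extrinsics']); R,t=E[:3,:3],E[:3,3]
    d=R.T@np.array([u[0],-u[1],-1]); o=-R.T@t
    return o+d*(z-o[2])/d[2]
def proj(n,P,ci=None):
    c=ci or optics.camera_info(n); E=np.array(c['extrinsics']); p=E[:3,:3]@np.array(P)+E[:3,3]
    K=np.array([[c['fx'],0,c['cx']],[0,c['fy'],c['cy']],[0,0,1]])
    return cv2.projectPoints(np.array([[p[0],-p[1],-p[2]]]),np.zeros(3),np.zeros(3),K,np.array(c['distortion']))[0][0,0]
E
python3 - <<'E'
from h import *
tc=lambda x,y:(185+(x+.5)/3.4-.5,125+(y+.5)/3.4-.5)
sc=lambda x,y:(210+(x+.5)/2.4-.5,130+(y+.5)/2.4-.5)
def T(name,pt,z): print(name,np.round(bp('top',tc(*pt),z),4))
def S(name,pt,z): print('S',name,np.round(bp('side',sc(*pt),z),4))
T('bed fl',(287,293),.045);T('bed fr',(590,291),.045)
T('bed backL',(290,118),.045)
T('ring',(380,124),.077);T('jaw',(400,278),.077)
S('ring',(124,231),.077);S('jawtip',(280,234),.077)
T('rail1 L',(287,245),.069);T('rail1 R',(725,237),.069)
T('rail2 L',(287,169),.069);T('rail2 R',(725,163),.069)
T('knob',(524,191),.156);S('knob',(220,103),.156)
T('stripe',(380,272),.045);S('stripe',(262,269),.045)
T('cline',(525,242),.106)
for p in [(67,181),(218,198),(188,421),(38,403)]: T('tray',p,.028)
for p in [(156,390),(398,435),(362,594),(90,518)]: S('tray',p,.028)
T('red',(625,269),.155);S('red',(293,75),.148)
T('black',(720,268),.155)
T('torch',(418,384),.154);T('oil',(606,402),.11)
E
```

```text
bed fl [0.4883 0.224  0.045 ]
bed fr [ 0.4881 -0.066   0.045 ]
bed backL [0.6577 0.2216 0.045 ]
ring [0.6454 0.1313 0.077 ]
jaw [0.5001 0.1128 0.077 ]
S ring [0.6459 0.1296 0.077 ]
S jawtip [0.4905 0.1151 0.077 ]
rail1 L [0.5325 0.2202 0.069 ]
rail1 R [ 0.5367 -0.1911  0.069 ]
rail2 L [0.6047 0.2204 0.069 ]
rail2 R [ 0.6064 -0.1924  0.069 ]
knob [ 0.5712 -0.0024  0.156 ]
S knob [ 0.5693 -0.0038  0.156 ]
stripe [0.5078 0.1345 0.045 ]
S stripe [0.5064 0.1322 0.045 ]
cline [ 0.5305 -0.0036  0.106 ]
tray [0.6007 0.4441 0.028 ]
tray [0.5825 0.2948 0.028 ]
tray [0.3658 0.3225 0.028 ]
tray [0.3839 0.4693 0.028 ]
S tray [0.5776 0.298  0.028 ]
S tray [0.3639 0.3246 0.028 ]
S tray [0.3833 0.4858 0.028 ]
S tray [0.5965 0.4455 0.028 ]
red [ 0.5022 -0.0897  0.155 ]
S red [ 0.5023 -0.0944  0.148 ]
black [ 0.5024 -0.172   0.155 ]
torch [0.4034 0.0913 0.154 ]
oil [ 0.3853 -0.075   0.11  ]
```

```bash
cat >> h.py <<'E'
from scipy.spatial.transform import Rotation as Ro
def pose():
    o=ctrl.get_obs(); q=o['tcp_rot']; return np.array(o['eef_pos']),Ro.from_quat([q[1],q[2],q[3],q[0]]).as_matrix(),o
def plan(p,yaw):
    """yaw deg: direction of tool z in world xy; nearest half-turn chosen unless flip"""
    P,R,o=pose()
    for yw in (yaw,yaw+180):
        z=np.array([np.cos(np.radians(yw)),np.sin(np.radians(yw)),0]);x=np.array([0,0,-1.]);y=np.cross(z,x)
        Rt=np.stack([x,y,z],1); rv=np.degrees(Ro.from_matrix(R.T@Rt).as_rotvec())
        print('yaw',yw,'turn',np.round(rv,2),'shift now',np.round(R.T@(np.array(p)-P),4),'shift after',np.round(Rt.T@(np.array(p)-P),4))
    print('t',o['time'],'pos',P.round(4),'q',np.round(o['q'],3),'F',np.round(o['wrist_force'],1),'gap',round(float(o['finger_gap']),3)); print(R.round(3))
E
python3 -c "
from h import *
plan([.573,.1222,.2],96.5)"
```

```text
yaw 96.5 turn [-26.31  -0.    -0.  ] shift now [ 0.0313 -0.4977 -0.2658] shift after [ 0.0313 -0.3283 -0.4589]
yaw 276.5 turn [153.69  -0.     0.  ] shift now [ 0.0313 -0.4977 -0.2658] shift after [0.0313 0.3283 0.4589]
t 1.15 pos [0.1949 0.541  0.2313] q [ 1.019  0.181  1.607 -0.     1.354 -0.206] F [ 0.   0.8 -0.4] gap 1.001
[[-0.    -0.941  0.339]
 [-0.     0.339  0.941]
 [-1.    -0.    -0.   ]]
```

Emit:
{"name": "play_rows", "arguments": {
  "motion": [
    [-5.2, 0, 0, 0, -0.04, -0.021, 0.6],
    [-5.2, 0, 0, 0, -0.038, -0.024, 0.6],
    [-5.2, 0, 0, 0, -0.036, -0.027, 0.6],
    [-5.2, 0, 0, 0, -0.034, -0.03, 0.6],
    [-5.2, 0, 0, 0, -0.031, -0.033, 0.6]
  ]
}}

```text
time: 1.65
eef_pos: [0.3522, 0.3777, 0.2314]
tcp_rot: [0.466, -0.532, 0.464, 0.533]
wrist_force: [0.7, 1.0, 0.1]
finger_gap: 0.597
```

```bash
python3 -c "
from h import *
plan([.573,.1222,.2],96.5)"
```

```text
yaw 96.5 turn [1.26 0.15 0.04] shift now [ 0.0308 -0.1843 -0.2831] shift after [ 0.0314 -0.1905 -0.2789]
yaw 276.5 turn [-1.7874e+02 -7.0000e-02  2.3000e-01] shift now [ 0.0308 -0.1843 -0.2831] shift after [0.0314 0.1905 0.2789]
t 1.65 pos [0.3522 0.3777 0.2314] q [ 0.589  0.047  1.754  0.002  1.338 -1.118] F [0.7 1.  0.1] gap 0.597
[[ 0.    -0.991 -0.135]
 [ 0.003 -0.135  0.991]
 [-1.    -0.001  0.003]]
```

Emit:
{"name": "play_rows", "arguments": {
  "motion": [
    [1.2, 0, 0, 0, -0.026, -0.038, 0.6],
    [0, 0, 0, 0, -0.026, -0.038, 0.6],
    [0, 0, 0, 0, -0.026, -0.038, 0.6],
    [0, 0, 0, 0, -0.026, -0.038, 0.6],
    [0, 0, 0, 0, -0.026, -0.038, 0.6]
  ]
}}

```text
time: 2.15
eef_pos: [0.5098, 0.1972, 0.2325]
tcp_rot: [0.472, -0.528, 0.468, 0.528]
wrist_force: [1.3, 0.3, 1.0]
finger_gap: 0.598
```

Emit:
{"name": "play_rows", "arguments": {
  "motion": [
    [0, 0, 0, 0, -0.026, -0.038, 0.6],
    [0, 0, 0, 0, -0.026, -0.038, 0.6],
    [0, 0, 0, 0.02, -0.006, -0.012, 0.6],
    [0, 0, 0, 0.01, 0, 0, 0.6],
    [0, 0, 0, 0, 0, 0, 0.6]
  ]
}}

```text
time: 2.65
eef_pos: [0.5841, 0.107, 0.2022]
tcp_rot: [-0.475, 0.527, -0.469, -0.525]
wrist_force: [-0.0, 0.2, 0.3]
finger_gap: 0.601
```

```bash
python3 - <<'E'
from h import *
plan([.573,.1222,.2],96.5)
c=optics.camera_info('wrist'); snap('wrist','w1.png')
for t in ['wrench','limit_roller','home_roller','park_mark','tray','carriage_knob']:
    for d in optics.tip_of('wrist',t)[:3]: print(t,np.round(d['point'],4),round(d['confidence'],2))
E
```

```text
yaw 96.5 turn [-0.26  0.16  0.43] shift now [0.0022 0.0094 0.0163] shift after [0.0022 0.0093 0.0163]
yaw 276.5 turn [179.74   0.67  -0.25] shift now [0.0022 0.0094 0.0163] shift after [ 0.0022 -0.0093 -0.0163]
t 2.65 pos [0.5841 0.107  0.2022] q [-0.021  0.243  1.593  0.004  1.298 -1.701] F [-0.   0.2  0.3] gap 0.601
[[ 0.007 -0.994 -0.109]
 [ 0.004 -0.109  0.994]
 [-1.    -0.007  0.003]]
wrench [0.5737 0.1199 0.0732] 0.9
wrench [0.8198 0.0647 0.0029] 0.53
limit_roller [ 0.5041 -0.0935  0.1454] 0.91
park_mark [0.5715 0.1313 0.0659] 0.93
tray [ 0.484   0.3841 -0.0017] 0.93
carriage_knob [5.734e-01 5.000e-04 1.387e-01] 0.9
```

View pics/w1.png

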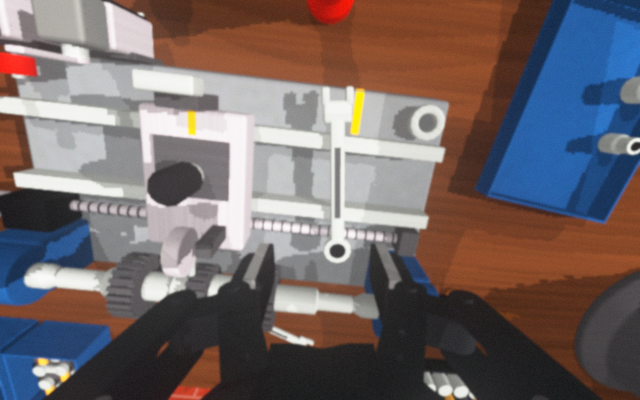

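```bash
python3 - <<'E'
from h import *
b=lambda n,p,z: print(n,np.round(bp('wrist',p,z),4))
b('ring',(338,250),.077);b('jaw',(337,97),.077);b('h1',(339,222),.077);b('h2',(339,130),.077)
b('stripe',(357,111),.045);b('cline',(191,122),.106)
b('red',(18,65),.148)
b('r1L',(2,104),.069);b('r1R',(442,153),.069);b('r2L',(16,181),.069);b('r2R',(428,221),.069)
b('tray c',(478,192),.028);b('tray c2',(604,222),.028)
E
```

```text
ring [0.6469 0.1319 0.077 ]
jaw [0.4989 0.1118 0.077 ]
h1 [0.6158 0.1289 0.077 ]
h2 [0.5266 0.1172 0.077 ]
stripe [0.5088 0.1348 0.045 ]
cline [ 0.5315 -0.0031  0.106 ]
red [ 0.5046 -0.0908  0.148 ]
r1L [ 0.5385 -0.1878  0.069 ]
r1R [0.5375 0.2183 0.069 ]
r2L [ 0.6109 -0.1908  0.069 ]
r2R [0.6077 0.2208 0.069 ]
tray c [0.5813 0.2877 0.028 ]
tray c2 [0.6009 0.4463 0.028 ]
```

Emit:
{"name": "play_rows", "arguments": {
  "motion": [
    [0.8, 0.1, 0.4, 0.01, 0.0095, 0.017, 0.6],
    [0, 0, 0, 0.03, 0, 0, 0.6],
    [0, 0, 0, 0.02, 0, 0, 0.6],
    [0, 0, 0, 0, 0, 0, 0.6],
    [0, 0, 0, 0, 0, 0, 0.6]
  ]
}}

```text
time: 3.5
eef_pos: [0.5752, 0.1273, 0.1477]
tcp_rot: [-0.477, 0.527, -0.471, -0.522]
wrist_force: [0.5, 0.4, 1.7]
finger_gap: 0.601
```

```bash
python3 -c "
from h import *
plan([.573,.123,.068],97.5)"
```

```text
yaw 97.5 turn [-1.72 -0.02  0.7 ] shift now [ 0.0796  0.0036 -0.004 ] shift after [ 0.0797  0.0028 -0.004 ]
yaw 277.5 turn [1.7828e+02 1.0900e+00 3.0000e-02] shift now [ 0.0796  0.0036 -0.004 ] shift after [ 0.0797 -0.0028  0.004 ]
t 3.5 pos [0.5752 0.1273 0.1477] q [ 1.600e-02  2.900e-01  1.653e+00  1.000e-03  1.186e+00 -1.656e+00] F [0.5 0.4 1.7] gap 0.601
[[ 0.012 -0.995 -0.101]
 [ 0.001 -0.101  0.995]
 [-1.    -0.012 -0.   ]]
```

Emit:
{"name": "play_rows", "arguments": {
  "motion": [
    [-1.7, 0, 0.7, 0.02, 0.003, -0.004, 0.6],
    [0, 0, 0, 0.02, 0, 0, 0.6],
    [0, 0, 0, 0.01, 0, 0, 0.6],
    [0, 0, 0, 0, 0, 0, 0.6],
    [0, 0, 0, 0, 0, 0, 0.6]
  ]
}}

```text
time: 4.0
eef_pos: [0.5777, 0.1236, 0.104]
tcp_rot: [-0.468, 0.535, -0.463, -0.529]
wrist_force: [-0.2, -0.4, 0.6]
finger_gap: 0.596
```

```bash
python3 -c "
from h import *
plan([.573,.123,.068],97.5)"
```

```text
yaw 97.5 turn [ 0.1  -0.1   0.62] shift now [0.036  0.0051 0.0001] shift after [0.036  0.0047 0.    ]
yaw 277.5 turn [-1.7989e+02 -9.7000e-01 -1.5000e-01] shift now [0.036  0.0051 0.0001] shift after [ 0.036  -0.0047 -0.    ]
t 4.0 pos [0.5777 0.1236 0.104 ] q [ 0.01   0.35   1.674 -0.     1.107 -1.693] F [-0.2 -0.4  0.6] gap 0.596
[[ 0.011 -0.991 -0.132]
 [-0.    -0.132  0.991]
 [-1.    -0.011 -0.002]]
```

Emit:
{"name": "play_rows", "arguments": {
  "motion": [
    [0, 0, 0.6, 0.016, 0.005, 0, 0.6],
    [0, 0, 0, 0.015, 0, 0, 0.6],
    [0, 0, 0, 0.002, 0, 0, 0.6],
    [0, 0, 0, 0, 0, 0, 0.6],
    [0, 0, 0, 0, 0, 0, 0.6]
  ]
}}

```text
time: 4.5
eef_pos: [0.5737, 0.1229, 0.0702]
tcp_rot: [-0.466, 0.533, -0.466, -0.531]
wrist_force: [0.6, 0.1, -0.4]
finger_gap: 0.604
```

```bash
python3 -c "
from h import *
plan([.573,.123,.068],97.5)
snap('wrist','w2.png');snap('side','s2.png')"
```

```text
yaw 97.5 turn [ 0.11 -0.12  0.12] shift now [0.0022 0.0007 0.0002] shift after [0.0022 0.0007 0.0002]
yaw 277.5 turn [-179.89   -0.18   -0.19] shift now [0.0022 0.0007 0.0002] shift after [ 0.0022 -0.0007 -0.0002]
t 4.5 pos [0.5737 0.1229 0.0702] q [ 0.01   0.396  1.692 -0.002  1.052 -1.693] F [ 0.6  0.1 -0.4] gap 0.604
[[ 0.002 -0.991 -0.132]
 [-0.002 -0.132  0.991]
 [-1.    -0.002 -0.002]]
```

View pics/w2.png

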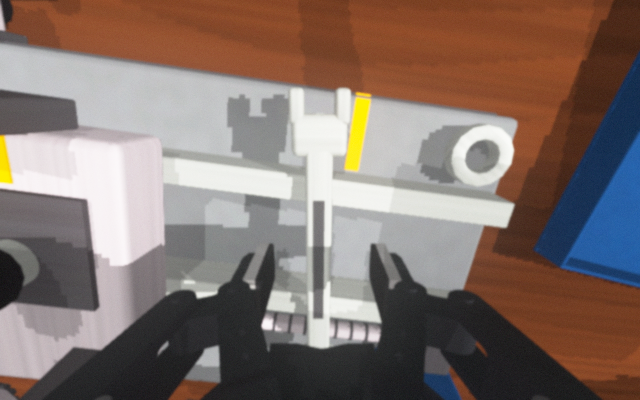

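View pics/s2.png

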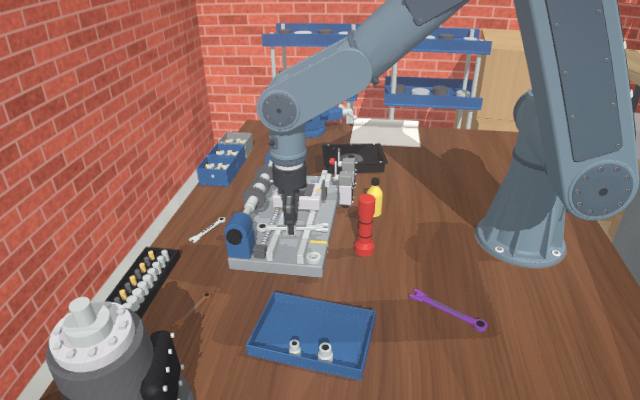

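Emit:
{"name": "play_rows", "arguments": {
  "motion": [
    [0, 0, 0, 0.003, 0.0, 0, 0.6],
    [0, 0, 0, 0, 0, 0, 0.3],
    [0, 0, 0, 0, 0, 0, 0],
    [0, 0, 0, 0, 0, 0, 0],
    [0, 0, 0, 0, 0, 0, 0]
  ]
}}

```text
time: 5.1
eef_pos: [0.575, 0.1229, 0.0687]
tcp_rot: [-0.467, 0.534, -0.465, -0.53]
wrist_force: [-0.4, 0.2, -1.1]
finger_gap: 0.125
```

Emit:
{"name": "play_rows", "arguments": {
  "motion": [
    [0, 0, 0, 0, 0.0, 0, 0],
    [0, 0, 0, 0, 0, 0, 0],
    [0, 0, 0, -0.01, 0, 0, 0],
    [0, 0, 0, -0.01, 0, 0, 0],
    [0, 0, 0, 0, 0, 0, 0]
  ]
}}

```text
time: 5.6
eef_pos: [0.5745, 0.123, 0.09]
tcp_rot: [-0.466, 0.534, -0.465, -0.53]
wrist_force: [0.8, 0.8, -1.4]
finger_gap: 0.128
```

```bash
python3 -c "
from h import *
plan([.477,.350,.15],82.8)
snap('wrist','w3.png')"
```

```text
yaw 82.8 turn [14.81 -0.1   0.25] shift now [-0.0608  0.0663  0.2378] shift after [-0.06    0.1252  0.213 ]
yaw 262.8 turn [-1.6519e+02 -3.6000e-01 -1.5000e-01] shift now [-0.0608  0.0663  0.2378] shift after [-0.06   -0.1252 -0.213 ]
t 5.6 pos [0.5745 0.123  0.09  ] q [ 0.01   0.368  1.683 -0.002  1.086 -1.693] F [ 0.8  0.8 -1.4] gap 0.128
[[ 0.004 -0.991 -0.132]
 [-0.002 -0.132  0.991]
 [-1.    -0.004 -0.002]]
```

View pics/w3.png

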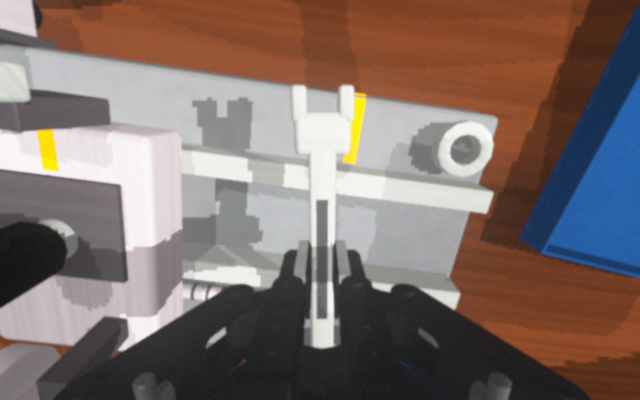

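Emit:
{"name": "play_rows", "arguments": {
  "motion": [
    [0, 0, 0, -0.025, 0, 0, 0],
    [0, 0, 0, -0.025, 0.0, 0.01, 0],
    [3, 0, 0, 0, 0.01, 0.025, 0],
    [3, 0, 0, 0, 0.012, 0.03, 0],
    [3, 0, 0, 0, 0.015, 0.03, 0]
  ]
}}

```text
time: 6.15
eef_pos: [0.5305, 0.2138, 0.1415]
tcp_rot: [0.51, -0.493, 0.508, 0.489]
wrist_force: [-0.0, 0.5, -1.1]
finger_gap: 0.127
```

Emit:
{"name": "play_rows", "arguments": {
  "motion": [
    [3, 0, 0, 0, 0.015, 0.03, 0],
    [2.5, 0, 0, 0, 0.015, 0.03, 0],
    [0, 0, 0, 0, 0.01, 0.025, 0],
    [0, 0, 0, 0, 0, 0, 0],
    [0, 0, 0, 0, 0, 0, 0]
  ]
}}

```text
time: 6.65
eef_pos: [0.4933, 0.3081, 0.1413]
tcp_rot: [0.533, -0.467, 0.531, 0.464]
wrist_force: [0.3, 0.3, -1.2]
finger_gap: 0.132
```

```bash
python3 -c "
from h import *
plan([.4777,.350,.07],82.8)"
```

```text
yaw 82.8 turn [-0.47 -0.04  0.31] shift now [0.0711 0.0215 0.0395] shift after [0.0713 0.0208 0.0397]
yaw 262.8 turn [1.7953e+02 4.8000e-01 6.0000e-02] shift now [0.0711 0.0215 0.0395] shift after [ 0.0713 -0.0208 -0.0397]
t 6.65 pos [0.4933 0.3081 0.1413] q [ 0.356  0.287  1.671 -0.003  1.179 -1.08 ] F [ 0.3  0.3 -1.2] gap 0.132
[[ 0.005 -0.991  0.133]
 [-0.001  0.133  0.991]
 [-1.    -0.005 -0.001]]
```

Emit:
{"name": "play_rows", "arguments": {
  "motion": [
    [-0.4, 0, 0.3, 0, 0.01, 0.02, 0],
    [0, 0, 0, 0.01, 0.008, 0.014, 0],
    [0, 0, 0, 0.02, 0, 0, 0],
    [0, 0, 0, 0.02, 0, 0, 0],
    [0, 0, 0, 0, 0, 0, 0]
  ]
}}

```text
time: 7.15
eef_pos: [0.481, 0.3422, 0.0883]
tcp_rot: [0.531, -0.467, 0.532, 0.466]
wrist_force: [-0.9, -0.8, -1.4]
finger_gap: 0.125
```

```bash
python3 - <<'E'
from h import *
plan([.4777,.350,.01],82.8)
snap('wrist','w4.png');snap('side','s4.png')
for d in optics.tip_of('side','wrench')[:4]+optics.tip_of('side','tray')[:2]: print(np.round(d['point'],4),round(d['confidence'],2))
E
```

```text
yaw 82.8 turn [-0.26 -0.1   0.08] shift now [0.0783 0.0044 0.0074] shift after [0.0783 0.0042 0.0073]
yaw 262.8 turn [1.7974e+02 1.2000e-01 1.5000e-01] shift now [0.0783 0.0044 0.0074] shift after [ 0.0783 -0.0042 -0.0073]
t 7.15 pos [0.481  0.3422 0.0883] q [ 0.419  0.378  1.673 -0.002  1.09  -1.021] F [-0.9 -0.8 -1.4] gap 0.125
[[ 0.001 -0.992  0.13 ]
 [-0.002  0.13   0.992]
 [-1.    -0.001 -0.002]]
[ 7.464e-01  3.565e-01 -1.000e-04] 0.8
[ 8.23e-01  6.36e-02 -8.00e-04] 0.66
[ 0.2143  0.2854 -0.0008] 0.59
[ 0.4813  0.3867 -0.0015] 0.82
[ 5.992e-01  1.610e-02 -2.000e-04] 0.73
```

View pics/w4.png

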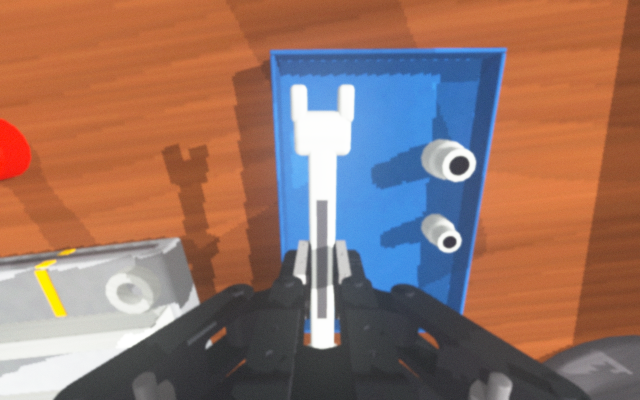

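View pics/s4.png

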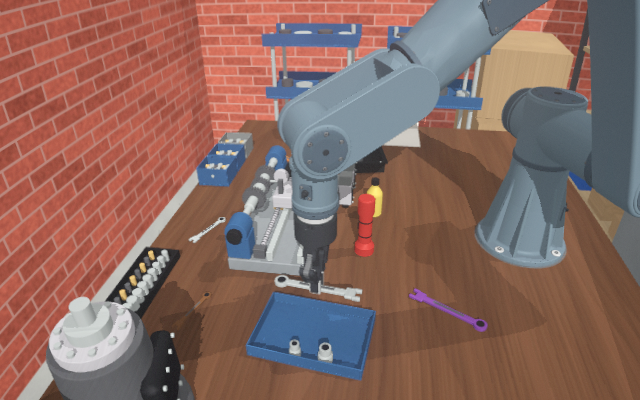

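Emit:
{"name": "play_rows", "arguments": {
  "motion": [
    [-0.2, 0, 0, 0.01, 0.004, 0.0075, 0],
    [0, 0, 0, 0.02, 0, 0, 0],
    [0, 0, 0, 0.02, 0, 0, 0],
    [0, 0, 0, 0, 0, 0, 0],
    [0, 0, 0, 0, 0, 0, 0]
  ]
}}

```text
time: 7.85
eef_pos: [0.4844, 0.3548, 0.045]
tcp_rot: [0.536, -0.469, 0.525, 0.465]
wrist_force: [0.2, -1.5, -0.6]
finger_gap: 0.125
```

```bash
python3 - <<'E'
from h import *
plan([.4777,.350,.004],82.8)
E
```

```text
yaw 82.8 turn [-0.08  0.43  0.87] shift now [ 0.0409  0.0066 -0.0059] shift after [ 0.041   0.006  -0.0056]
yaw 262.8 turn [179.92   1.37  -0.68] shift now [ 0.0409  0.0066 -0.0059] shift after [ 0.041  -0.006   0.0056]
t 7.85 pos [0.4844 0.3548 0.045 ] q [ 0.436  0.452  1.674 -0.002  0.999 -1.007] F [ 0.2 -1.5 -0.6] gap 0.125
[[ 0.016 -0.992  0.127]
 [ 0.006  0.127  0.992]
 [-1.    -0.015  0.008]]
```

Emit:
{"name": "play_rows", "arguments": {
  "motion": [
    [0, 0.4, 0.9, 0.01, 0.006, -0.005, 0],
    [0, 0, 0, 0.01, 0, 0, 0],
    [0, 0, 0, 0.006, 0, 0, 0],
    [0, 0, 0, 0, 0, 0, 0],
    [0, 0, 0, 0, 0, 0, 0]
  ]
}}

```text
time: 8.35
eef_pos: [0.4787, 0.3513, 0.0192]
tcp_rot: [0.532, -0.467, 0.53, 0.467]
wrist_force: [-0.7, 0.8, -0.9]
finger_gap: 0.129
```

```bash
python3 - <<'E'
from h import *
plan([.4777,.350,.004],82.8)
E
```

```text
yaw 82.8 turn [-0.07  0.11  0.07] shift now [ 0.0152  0.0008 -0.0014] shift after [ 0.0152  0.0008 -0.0014]
yaw 262.8 turn [ 1.7993e+02  1.0000e-01 -1.8000e-01] shift now [ 0.0152  0.0008 -0.0014] shift after [ 0.0152 -0.0008  0.0014]
t 8.35 pos [0.4787 0.3513 0.0192] q [ 4.330e-01  4.890e-01  1.685e+00  1.000e-03  9.660e-01 -1.012e+00] F [-0.7  0.8 -0.9] gap 0.129
[[ 0.001 -0.992  0.127]
 [ 0.002  0.127  0.992]
 [-1.    -0.001  0.002]]
```

Emit:
{"name": "play_rows", "arguments": {
  "motion": [
    [0, 0, 0, 0.006, 0, 0, 0],
    [0, 0, 0, 0.004, 0, 0, 0],
    [0, 0, 0, 0.002, 0, 0, 0],
    [0, 0, 0, 0, 0, 0, 0],
    [0, 0, 0, 0, 0, 0, 0]
  ]
}}

```text
time: 8.85
eef_pos: [0.4793, 0.3516, 0.0067]
tcp_rot: [0.532, -0.467, 0.53, 0.467]
wrist_force: [-0.7, 0.3, -1.0]
finger_gap: 0.127
```

```bash
python3 - <<'E'
from h import *
plan([.4777,.350,.004],82.8)
snap('side','s5.png')
a=cv2.imread('pics/s5.png')[240:380,230:400]; cv2.imwrite('pics/s5c.png',cv2.resize(a,None,fx=4,fy=4,interpolation=cv2.INTER_CUBIC))
E
```

```text
yaw 82.8 turn [-0.08  0.15  0.13] shift now [ 0.0027  0.0014 -0.0017] shift after [ 0.0027  0.0014 -0.0017]
yaw 262.8 turn [179.92   0.2   -0.24] shift now [ 0.0027  0.0014 -0.0017] shift after [ 0.0027 -0.0014  0.0017]
t 8.85 pos [0.4793 0.3516 0.0067] q [ 4.330e-01  5.100e-01  1.685e+00  1.000e-03  9.430e-01 -1.012e+00] F [-0.7  0.3 -1. ] gap 0.127
[[ 0.003 -0.992  0.127]
 [ 0.002  0.127  0.992]
 [-1.    -0.002  0.003]]
```

View pics/s5c.png

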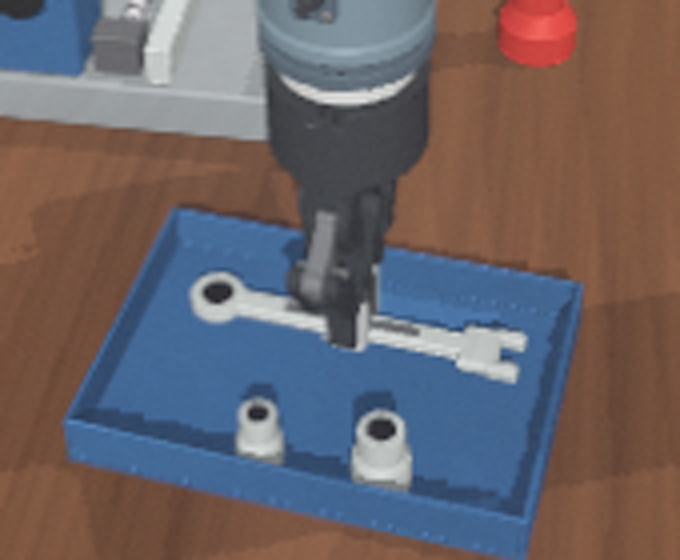

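Good. Lower in 1 mm steps until contact.

Emit:
{"name": "play_rows", "arguments": {
  "motion": [
    [0, 0, 0, 0.0015, 0, 0, 0],
    [0, 0, 0, 0, 0, 0, 0],
    [0, 0, 0, 0.001, 0, 0, 0],
    [0, 0, 0, 0, 0, 0, 0],
    [0, 0, 0, 0, 0, 0, 0]
  ]
}}

```text
time: 9.4
eef_pos: [0.4797, 0.3518, 0.0045]
tcp_rot: [0.532, -0.467, 0.529, 0.467]
wrist_force: [0.7, -0.4, -0.6]
finger_gap: 0.134
```

Emit:
{"name": "play_rows", "arguments": {
  "motion": [
    [0, 0, 0, 0.001, 0, 0, 0],
    [0, 0, 0, 0, 0, 0, 0],
    [0, 0, 0, 0, 0, 0, 0],
    [0, 0, 0, 0, 0, 0, 0],
    [0, 0, 0, 0, 0, 0, 0]
  ]
}}

```text
time: 9.9
eef_pos: [0.4798, 0.3518, 0.0036]
tcp_rot: [0.532, -0.467, 0.529, 0.467]
wrist_force: [0.7, 0.4, -1.3]
finger_gap: 0.13
```

Emit:
{"name": "play_rows", "arguments": {
  "motion": [
    [0, 0, 0, 0.0015, 0, 0, 0],
    [0, 0, 0, 0, 0, 0, 0],
    [0, 0, 0, 0, 0, 0, 0],
    [0, 0, 0, 0, 0, 0, 0],
    [0, 0, 0, 0, 0, 0, 0]
  ]
}}

```text
time: 10.4
eef_pos: [0.4801, 0.352, 0.0039]
tcp_rot: [0.532, -0.468, 0.529, 0.467]
wrist_force: [-0.1, 0.1, -1.0]
finger_gap: 0.127
```

Emit:
{"name": "play_rows", "arguments": {
  "motion": [
    [0, 0, 0, 0.002, 0, 0, 0],
    [0, 0, 0, 0, 0, 0, 0],
    [0, 0, 0, 0.002, 0, 0, 0],
    [0, 0, 0, 0.001, 0, 0, 0],
    [0, 0, 0, 0.001, 0, 0, 0]
  ]
}}

```text
time: 10.9
eef_pos: [0.4809, 0.3524, 0.0035]
tcp_rot: [0.532, -0.468, 0.529, 0.467]
wrist_force: [-3.0, -2.6, 11.0]
finger_gap: 0.128
```

Emit:
{"name": "play_rows", "arguments": {
  "motion": [
    [0, 0, 0, -0.0005, 0, 0, 0.2],
    [0, 0, 0, 0, 0, 0, 0.35],
    [0, 0, 0, 0, 0, 0, 0.35],
    [0, 0, 0, 0, 0, 0, 0.35],
    [0, 0, 0, 0, 0, 0, 0.35]
  ]
}}

```text
time: 11.4
eef_pos: [0.481, 0.3525, 0.0033]
tcp_rot: [0.532, -0.468, 0.529, 0.467]
wrist_force: [0.6, 1.1, 0.3]
finger_gap: 0.353
```

Emit:
{"name": "play_rows", "arguments": {
  "motion": [
    [0, 0, 0, -0.01, 0, 0, 0.35],
    [0, 0, 0, -0.02, 0, 0, 0.35],
    [0, 0, 0, -0.04, 0, 0, 0.35],
    [0, 0, 0, -0.04, 0, 0, 0.35],
    [0, 0, 0, -0.04, 0, 0, 0.35]
  ]
}}

```text
time: 11.9
eef_pos: [0.4757, 0.3497, 0.1523]
tcp_rot: [0.527, -0.466, 0.534, 0.469]
wrist_force: [0.9, 0.0, 0.1]
finger_gap: 0.352
```

Emit:
{"name": "play_rows", "arguments": {
  "motion": [
    [0, 0, 0, -0.03, 0, 0, 0.5],
    [0, 0, 0, -0.03, 0, 0, 0.5],
    [0, 0, 0, 0, 0, 0, 0.5],
    [0, 0, 0, 0, 0, 0, 0.5],
    [0, 0, 0, 0, 0, 0, 0.5]
  ]
}}

```text
time: 12.4
eef_pos: [0.4794, 0.3516, 0.2262]
tcp_rot: [0.532, -0.468, 0.529, 0.467]
wrist_force: [0.4, -0.5, -0.3]
finger_gap: 0.499
```

```bash
python3 - <<'E'
from h import *
plan([.571,-.003,.22],90)
snap('wrist','w6.png');snap('side','s6.png')
for d in optics.tip_of('wrist','wrench')[:2]+optics.tip_of('wrist','tray')[:1]+optics.tip_of('wrist','park_mark')[:1]: print(np.round(d['point'],4),round(d['confidence'],2))
E
```

```text
yaw 90 turn [-7.22  0.17  0.27] shift now [ 0.0057 -0.1354 -0.3403] shift after [ 0.0062 -0.0916 -0.3546]
yaw 270 turn [172.78   0.4   -0.25] shift now [ 0.0057 -0.1354 -0.3403] shift after [0.0062 0.0916 0.3546]
t 12.4 pos [0.4794 0.3516 0.2262] q [ 0.433  0.224  1.566  0.     1.346 -1.012] F [ 0.4 -0.5 -0.3] gap 0.499
[[ 0.005 -0.992  0.126]
 [ 0.003  0.126  0.992]
 [-1.    -0.004  0.003]]
[0.4797 0.3539 0.0085] 0.92
[0.7486 0.349  0.0054] 0.83
[ 0.4829  0.3843 -0.0033] 0.96
[0.5727 0.1312 0.0671] 0.6
```

View pics/w6.png

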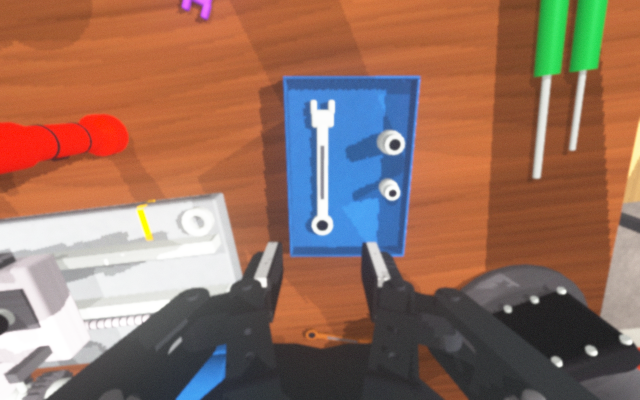

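View pics/s6.png

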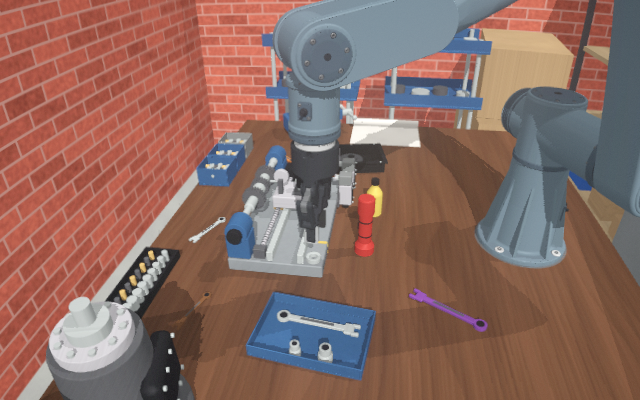

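Emit:
{"name": "play_rows", "arguments": {
  "motion": [
    [-1.8, 0, 0, 0, -0.013, -0.034, 0.55],
    [-1.8, 0, 0, 0, -0.012, -0.035, 0.55],
    [-1.8, 0, 0, 0, -0.011, -0.035, 0.55],
    [-1.8, 0, 0, 0, -0.01, -0.035, 0.55],
    [0, 0, 0, 0, -0.009, -0.036, 0.55]
  ]
}}

```text
time: 13.15
eef_pos: [0.5215, 0.1719, 0.2203]
tcp_rot: [0.496, -0.502, 0.497, 0.505]
wrist_force: [-0.3, 0.8, -0.3]
finger_gap: 0.55
```

Emit:
{"name": "play_rows", "arguments": {
  "motion": [
    [0, 0, 0, 0, -0.009, -0.035, 0.55],
    [0, 0, 0, 0, -0.009, -0.035, 0.55],
    [0, 0, 0, 0, -0.009, -0.035, 0.55],
    [0, 0, 0, 0, 0, -0.02, 0.55],
    [0, 0, 0, 0, 0, 0, 0.55]
  ]
}}

```text
time: 13.65
eef_pos: [0.5501, 0.0376, 0.2163]
tcp_rot: [0.496, -0.499, 0.5, 0.505]
wrist_force: [-0.4, 1.0, 0.1]
finger_gap: 0.551
```

```bash
python3 - <<'E'
from h import *
plan([.572,-.003,.18],90.4)
snap('wrist','w7.png')
for t in ['carriage_knob','park_mark','limit_roller','home_roller']:
  for d in optics.tip_of('wrist',t)[:2]: print(t,np.round(d['point'],4),round(d['confidence'],2))
E
```

```text
yaw 90.4 turn [ 0.09  0.05 -0.58] shift now [ 0.0361 -0.0219 -0.0408] shift after [ 0.0363 -0.0216 -0.0407]
yaw 270.4 turn [-1.7991e+02  9.1000e-01  7.0000e-02] shift now [ 0.0361 -0.0219 -0.0408] shift after [0.0363 0.0216 0.0407]
t 13.65 pos [0.5501 0.0376 0.2163] q [-1.470e-01  1.490e-01  1.674e+00 -1.000e-03  1.328e+00 -1.726e+00] F [-0.4  1.   0.1] gap 0.551
[[-0.01  -1.    -0.009]
 [ 0.001 -0.009  1.   ]
 [-1.     0.01   0.001]]
carriage_knob [ 0.5746 -0.0018  0.1417] 0.74
carriage_knob [0.5736 0.1302 0.068 ] 0.18
park_mark [0.5726 0.1319 0.0671] 0.66
limit_roller [ 0.5041 -0.0919  0.1449] 0.81
home_roller [ 0.5037 -0.1734  0.1452] 0.64
```

View pics/w7.png

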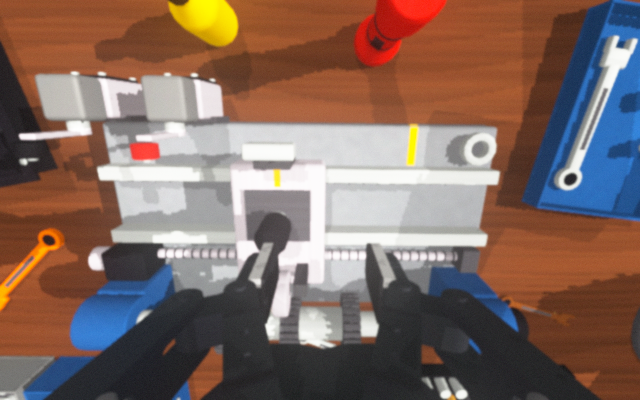

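Emit:
{"name": "play_rows", "arguments": {
  "motion": [
    [0, 0, -0.5, 0, -0.011, -0.02, 0.55],
    [0, 0, 0, 0, -0.01, -0.019, 0.55],
    [0, 0, 0, 0, 0, -0.003, 0.55],
    [0, 0, 0, 0, 0, 0, 0.55],
    [0, 0, 0, 0, 0, 0, 0.55]
  ]
}}

```text
time: 14.4
eef_pos: [0.5721, 0.0028, 0.2168]
tcp_rot: [0.496, -0.504, 0.494, 0.506]
wrist_force: [-0.7, 0.9, -0.3]
finger_gap: 0.548
```

```bash
python3 - <<'E'
from h import *
plan([.572,-.003,.18],90.4)
snap('wrist','w8.png')
snap('top','t8.png')
a=cv2.imread('pics/t8.png')[125:260,185:415]; cv2.imwrite('pics/t8c.png',cv2.resize(a,None,fx=3.4,fy=3.4,interpolation=cv2.INTER_CUBIC))
E
```

```text
yaw 90.4 turn [ 0.74  0.17 -0.05] shift now [ 0.0368  0.0002 -0.0059] shift after [ 0.0368  0.0002 -0.0058]
yaw 270.4 turn [-1.7926e+02  7.0000e-02  2.7000e-01] shift now [ 0.0368  0.0002 -0.0059] shift after [ 0.0368 -0.0002  0.0058]
t 14.4 pos [0.5721 0.0028 0.2168] q [-0.204  0.188  1.629  0.003  1.326 -1.795] F [-0.7  0.9 -0.3] gap 0.548
[[-0.001 -1.    -0.02 ]
 [ 0.003 -0.02   1.   ]
 [-1.     0.001  0.003]]
```

View pics/w8.png

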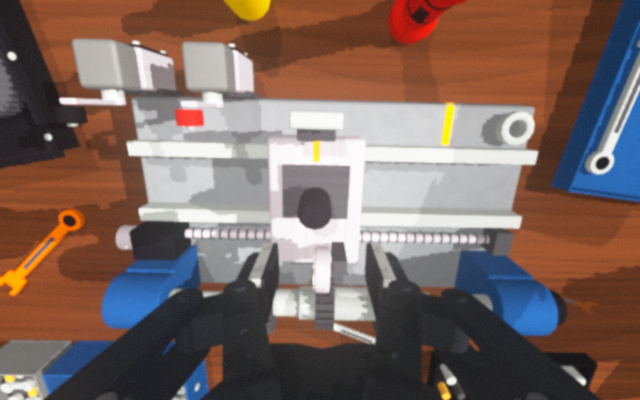

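```bash
python3 - <<'E'
from h import *
b=lambda n,p,z: print(n,np.round(bp('wrist',p,z),4))
b('line',(316.5,151),.106);b('stripe',(448,124),.045);b('knobtop',(314,203),.156)
b('red',(189,118),.152);b('bedL',(133,99),.045);b('bedR',(534,108),.045)
b('rail1L',(128,149),.069);b('rail1R',(536,157),.069)
b('gauge top',(322,262),.166); b('dog',(317,120),.149)
print(np.linalg.inv(optics.camera_info('wrist')['extrinsics'])[:3,3])
E
```

```text
line [ 0.5302 -0.0024  0.106 ]
stripe [0.5077 0.1345 0.045 ]
knobtop [ 0.5613 -0.003   0.156 ]
red [ 0.503  -0.0896  0.152 ]
bedL [ 0.4896 -0.1912  0.045 ]
bedR [0.49   0.2209 0.045 ]
rail1L [ 0.5371 -0.1897  0.069 ]
rail1R [0.537  0.2174 0.069 ]
gauge top [0.6044 0.0037 0.166 ]
dog [ 0.5026 -0.0018  0.149 ]
[0.49493933 0.00078902 0.35856461]
```

Emit:
{"name": "play_rows", "arguments": {
  "motion": [
    [0.7, 0, 0, 0.02, 0, -0.0055, 0.55],
    [0, 0, 0, 0.02, 0, 0, 0.55],
    [0, 0, 0, 0.01, 0, 0, 0.55],
    [0, 0, 0, 0, 0, 0, 0.55],
    [0, 0, 0, 0, 0, 0, 0.55]
  ]
}}

```text
time: 15.0
eef_pos: [0.5723, -0.0005, 0.167]
tcp_rot: [0.499, -0.502, 0.496, 0.503]
wrist_force: [-0.1, 0.4, 0.6]
finger_gap: 0.552
```

```bash
python3 - <<'E'
from h import *
plan([.572,-.003,.121],90.4)
E
```

```text
yaw 90.4 turn [0.18 0.17 0.08] shift now [ 0.046   0.0004 -0.0026] shift after [ 0.046   0.0004 -0.0025]
yaw 270.4 turn [-1.7982e+02 -1.3000e-01  2.7000e-01] shift now [ 0.046   0.0004 -0.0026] shift after [ 0.046  -0.0004  0.0025]
t 15.0 pos [ 5.723e-01 -5.000e-04  1.670e-01] q [-0.21   0.239  1.674  0.003  1.228 -1.792] F [-0.1  0.4  0.6] gap 0.552
[[ 0.001 -1.    -0.01 ]
 [ 0.003 -0.01   1.   ]
 [-1.    -0.001  0.003]]
```

Emit:
{"name": "play_rows", "arguments": {
  "motion": [
    [0, 0, 0, 0.015, 0, -0.0025, 0.55],
    [0, 0, 0, 0.015, 0, 0, 0.55],
    [0, 0, 0, 0.015, 0, 0, 0.55],
    [0, 0, 0, 0, 0, 0, 0.55],
    [0, 0, 0, 0, 0, 0, 0.55]
  ]
}}

```text
time: 15.5
eef_pos: [0.5735, -0.0031, 0.1199]
tcp_rot: [-0.499, 0.503, -0.496, -0.502]
wrist_force: [-0.2, 0.2, 0.9]
finger_gap: 0.551
```

```bash
python3 - <<'E'
from h import *
plan([.572,-.003,.121],90.4)
snap('wrist','w9.png')
snap('side','s9.png')
a=cv2.imread('pics/s9.png')[130:280,210:400]; cv2.imwrite('pics/s9c.png',cv2.resize(a,None,fx=4,fy=4,interpolation=cv2.INTER_CUBIC))
E
```

```text
yaw 90.4 turn [0.19 0.13 0.24] shift now [-0.0011  0.0014  0.0001] shift after [-0.0011  0.0015  0.0001]
yaw 270.4 turn [-179.8    -0.37    0.21] shift now [-0.0011  0.0014  0.0001] shift after [-0.0011 -0.0015 -0.0001]
t 15.5 pos [ 0.5735 -0.0031  0.1199] q [-0.214  0.298  1.706  0.004  1.134 -1.797] F [-0.2  0.2  0.9] gap 0.551
[[ 0.004 -1.    -0.01 ]
 [ 0.002 -0.01   1.   ]
 [-1.    -0.004  0.002]]
```

View pics/w9.png

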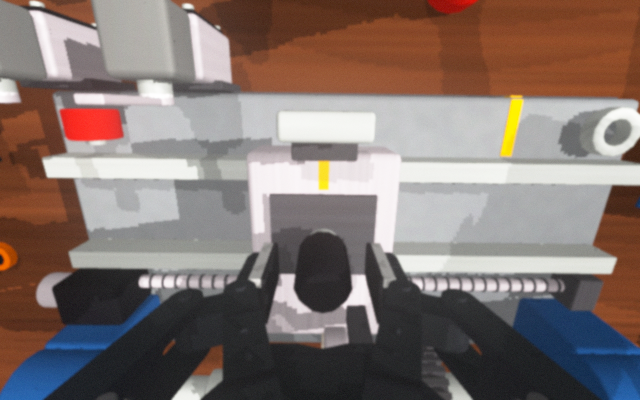

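View pics/s9c.png

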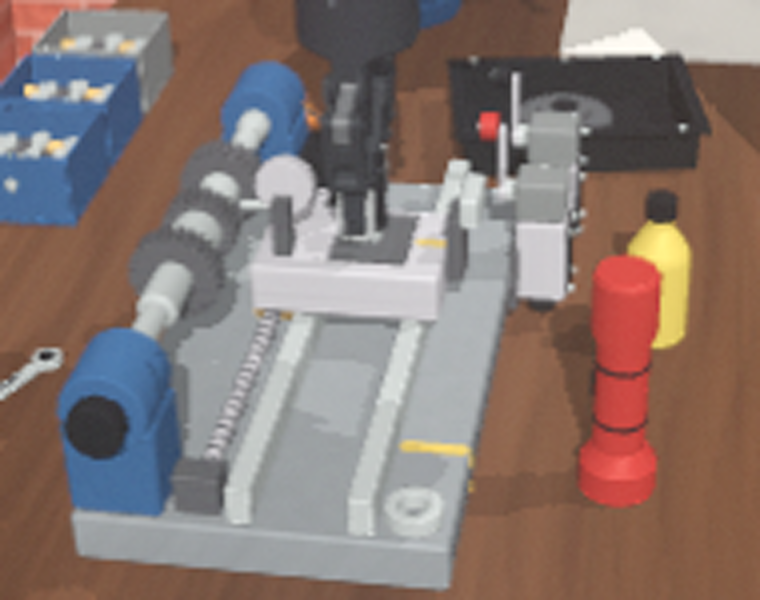

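Centred on the knob. Close and take hold.

Emit:
{"name": "play_rows", "arguments": {
  "motion": [
    [0, 0, 0, 0, 0, 0, 0.35],
    [0, 0, 0, 0, 0, 0, 0.25],
    [0, 0, 0, 0, 0, 0, 0.25],
    [0, 0, 0, 0, 0, 0, 0.2],
    [0, 0, 0, 0, 0, 0, 0.2]
  ]
}}

```text
time: 16.1
eef_pos: [0.574, -0.0032, 0.1213]
tcp_rot: [-0.499, 0.504, -0.495, -0.502]
wrist_force: [0.5, -0.5, -1.6]
finger_gap: 0.301
```

```bash
python3 - <<'E'
from h import *
plan([.572,.134,.121],90.4)
snap('wrist','w10.png')
b=lambda n,p,z: print(n,np.round(bp('wrist',p,z),4))
E
```

```text
yaw 90.4 turn [0.21 0.11 0.35] shift now [0.0006 0.0006 0.1372] shift after [0.0003 0.001  0.1372]
yaw 270.4 turn [-1.7979e+02 -5.5000e-01  1.7000e-01] shift now [0.0006 0.0006 0.1372] shift after [ 0.0003 -0.001  -0.1372]
t 16.1 pos [ 0.574  -0.0032  0.1213] q [-0.214  0.296  1.705  0.004  1.135 -1.797] F [ 0.5 -0.5 -1.6] gap 0.301
[[ 0.006 -1.    -0.011]
 [ 0.002 -0.011  1.   ]
 [-1.    -0.006  0.002]]
```

View pics/w10.png

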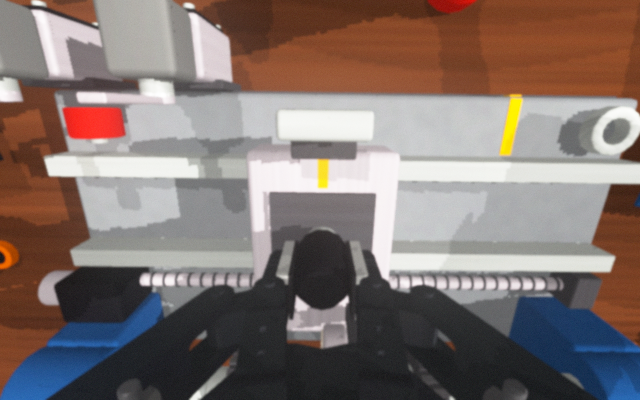

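Emit:
{"name": "play_rows", "arguments": {
  "motion": [
    [0, 0, 0, 0, 0, 0.01, 0.2],
    [0, 0, 0, 0, 0, 0.02, 0.2],
    [0, 0, 0, 0, 0, 0.02, 0.2],
    [0, 0, 0, 0, 0, 0.02, 0.2],
    [0, 0, 0, 0, 0, 0, 0.2]
  ]
}}

```text
time: 16.65
eef_pos: [0.5743, 0.0663, 0.1214]
tcp_rot: [-0.499, 0.505, -0.496, -0.5]
wrist_force: [2.1, 3.3, -3.0]
finger_gap: 0.295
```

```bash
python3 - <<'E'
from h import *
plan([.572,.134,.121],90.4)
E
```

```text
yaw 90.4 turn [ 0.07 -0.12  0.46] shift now [0.0002 0.0017 0.0677] shift after [0.0004 0.0018 0.0677]
yaw 270.4 turn [-179.93   -0.72   -0.19] shift now [0.0002 0.0017 0.0677] shift after [ 0.0004 -0.0018 -0.0677]
t 16.65 pos [0.5743 0.0663 0.1214] q [-8.900e-02  3.030e-01  1.696e+00 -1.000e-03  1.134e+00 -1.668e+00] F [ 2.1  3.3 -3. ] gap 0.295
[[ 0.008 -1.    -0.008]
 [-0.002 -0.008  1.   ]
 [-1.    -0.008 -0.002]]
```

Emit:
{"name": "play_rows", "arguments": {
  "motion": [
    [0, 0, 0, 0, 0.001, 0.018, 0.2],
    [0, 0, 0, 0, 0, 0.018, 0.2],
    [0, 0, 0, 0, 0, 0.015, 0.2],
    [0, 0, 0, 0, 0, 0.008, 0.2],
    [0, 0, 0, 0, 0, 0, 0.2]
  ]
}}

```text
time: 17.15
eef_pos: [0.5745, 0.1244, 0.1214]
tcp_rot: [-0.499, 0.506, -0.496, -0.498]
wrist_force: [1.4, 1.3, -2.1]
finger_gap: 0.294
```

```bash
python3 - <<'E'
from h import *
plan([.572,.134,.121],90.4)
snap('wrist','w11.png')
E
```

```text
yaw 90.4 turn [ 0.06 -0.3   0.64] shift now [0.0003 0.0025 0.0097] shift after [0.0004 0.0025 0.0097]
yaw 270.4 turn [-179.94   -1.     -0.47] shift now [0.0003 0.0025 0.0097] shift after [ 0.0004 -0.0025 -0.0097]
t 17.15 pos [0.5745 0.1244 0.1214] q [ 0.014  0.322  1.672 -0.006  1.137 -1.562] F [ 1.4  1.3 -2.1] gap 0.294
[[ 0.011 -1.    -0.008]
 [-0.005 -0.008  1.   ]
 [-1.    -0.011 -0.005]]
```

View pics/w11.png

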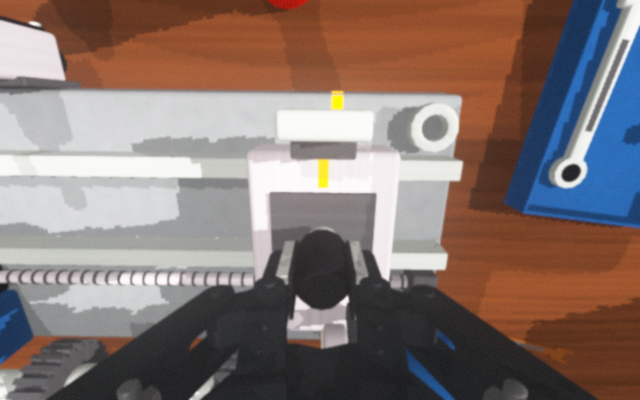

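```bash
python3 - <<'E'
from h import *
b=lambda n,p,z: print(n,np.round(bp('wrist',p,z),4))
b('line',(323,173),.106);b('stripe',(337.5,100),.045);b('bedR',(461,97),.045);b('bedR2',(437,335),.045)
E
```

```text
line [0.5315 0.1243 0.106 ]
stripe [0.4925 0.1341 0.045 ]
bedR [0.4898 0.2212 0.045 ]
bedR2 [0.6983 0.2317 0.045 ]
```

Emit:
{"name": "play_rows", "arguments": {
  "motion": [
    [0, 0, 0, 0, 0, 0.007, 0.2],
    [0, 0, 0, 0, 0, 0.004, 0.2],
    [0, 0, 0, 0, 0, 0, 0.2],
    [0, 0, 0, 0, 0, 0, 0.2],
    [0, 0, 0, 0, 0, 0, 0.2]
  ]
}}

```text
time: 17.7
eef_pos: [0.5746, 0.1345, 0.1214]
tcp_rot: [-0.5, 0.506, -0.497, -0.498]
wrist_force: [1.3, -0.8, -0.7]
finger_gap: 0.296
```

```bash
python3 - <<'E'
from h import *
plan([.572,.134,.121],90.4)
snap('wrist','w12.png')
a=cv2.imread('pics/w12.png')[70:220,230:430]; cv2.imwrite('pics/w12c.png',cv2.resize(a,None,fx=4,fy=4,interpolation=cv2.INTER_CUBIC))
E
```

```text
yaw 90.4 turn [-0.03 -0.31  0.62] shift now [ 0.0003  0.0026 -0.0004] shift after [ 0.0004  0.0026 -0.0004]
yaw 270.4 turn [179.97   0.97   0.49] shift now [ 0.0003  0.0026 -0.0004] shift after [ 0.0004 -0.0026  0.0004]
t 17.7 pos [0.5746 0.1345 0.1214] q [ 0.032  0.326  1.665 -0.006  1.139 -1.543] F [ 1.3 -0.8 -0.7] gap 0.296
[[ 0.011 -1.    -0.006]
 [-0.005 -0.007  1.   ]
 [-1.    -0.011 -0.005]]
```

View pics/w12c.png

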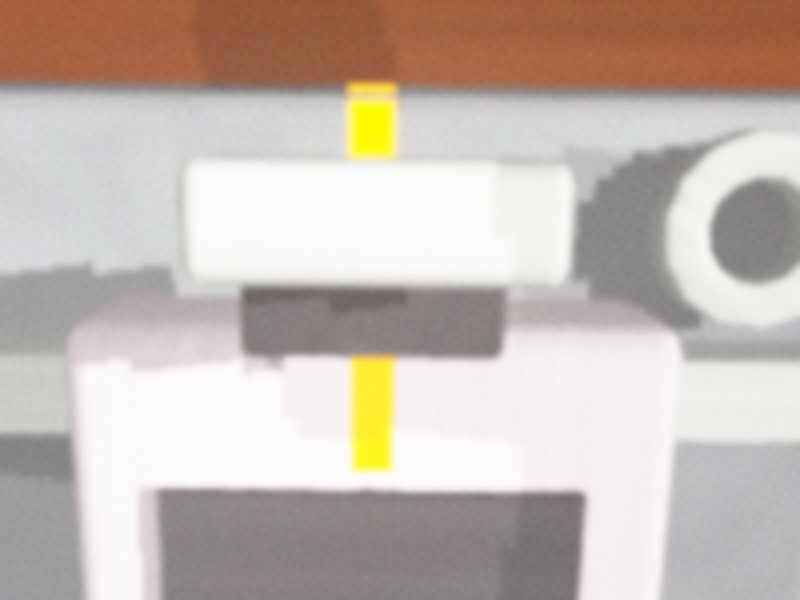

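```bash
python3 - <<'E'
from h import *
b=lambda n,p,z: print(n,np.round(bp('wrist',p,z),4))
b('line',(230+373/4,173),.106);b('stripe',(230+372/4,100),.045)
E
```

```text
line [0.5315 0.1347 0.106 ]
stripe [0.4925 0.1342 0.045 ]
```

Emit:
{"name": "play_rows", "arguments": {
  "motion": [
    [0, 0, 0, 0, 0, 0, 0.35],
    [0, 0, 0, 0, 0, 0, 0.5],
    [0, 0, 0, 0, 0, 0, 0.5],
    [0, 0, 0, 0, 0, 0, 0.5],
    [0, 0, 0, 0, 0, 0, 0.5]
  ]
}}

```text
time: 18.25
eef_pos: [0.5749, 0.1342, 0.1223]
tcp_rot: [-0.5, 0.506, -0.497, -0.497]
wrist_force: [1.0, 0.5, 0.1]
finger_gap: 0.498
```

Emit:
{"name": "play_rows", "arguments": {
  "motion": [
    [0, 0, 0.6, -0.01, 0, 0, 0.5],
    [0, 0, 0, -0.03, 0, 0, 0.5],
    [0, 0, 0, -0.03, 0, 0, 0.5],
    [0, 0, 0, -0.03, 0, 0, 0.5],
    [0, 0, 0, 0, 0, 0, 0.5]
  ]
}}

```text
time: 18.75
eef_pos: [0.5737, 0.1348, 0.2247]
tcp_rot: [-0.496, 0.502, -0.501, -0.501]
wrist_force: [-0.1, 0.0, 0.6]
finger_gap: 0.5
```

```bash
python3 - <<'E'
from h import *
plan([.504,-.03,.24],90)
snap('wrist','w13.png')
for t in ['carriage_knob','park_mark','limit_roller','home_roller','wrench']:
  for d in optics.tip_of('wrist',t)[:2]: print(t,np.round(d['point'],4),round(d['confidence'],2))
E
```

```text
yaw 90 turn [ 0.34 -0.36 -0.14] shift now [-0.0141  0.0707 -0.1644] shift after [-0.0153  0.0697 -0.1648]
yaw 270 turn [-179.66    0.22   -0.56] shift now [-0.0141  0.0707 -0.1644] shift after [-0.0153 -0.0697  0.1648]
t 18.75 pos [0.5737 0.1348 0.2247] q [ 0.033  0.221  1.574 -0.006  1.35  -1.542] F [-0.1  0.   0.6] gap 0.5
[[-0.002 -1.    -0.006]
 [-0.006 -0.006  1.   ]
 [-1.     0.002 -0.006]]
carriage_knob [0.5756 0.1336 0.1379] 0.73
limit_roller [ 0.505  -0.0959  0.1496] 0.74
limit_roller [ 5.953e-01  1.340e-02 -1.000e-04] 0.49
wrench [0.7502 0.3469 0.0022] 0.85
wrench [0.8203 0.0591 0.0044] 0.64
```

View pics/w13.png

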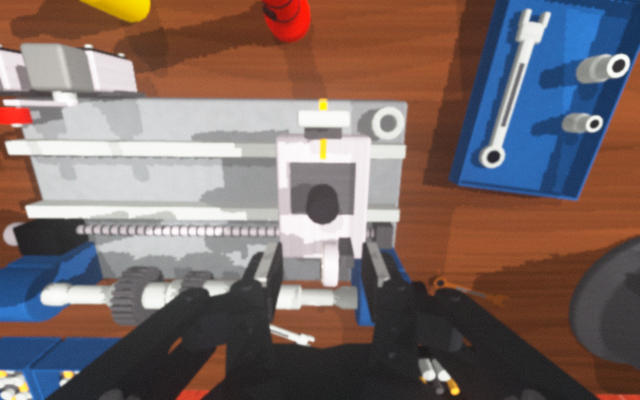

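Emit:
{"name": "play_rows", "arguments": {
  "motion": [
    [0.3, -0.3, 0, 0, 0.014, -0.037, 0],
    [0, 0, 0, 0, 0.014, -0.037, 0],
    [0, 0, 0, 0, 0.014, -0.037, 0],
    [0, 0, 0, 0, 0.013, -0.037, 0],
    [0, 0, 0, 0, 0, 0, 0]
  ]
}}

```text
time: 19.55
eef_pos: [0.5108, -0.0166, 0.2127]
tcp_rot: [0.493, -0.495, 0.505, 0.507]
wrist_force: [0.2, -0.0, -0.4]
finger_gap: 0.005
```

```bash
python3 - <<'E'
from h import *
plan([.507,-.045,.22],90)
E
```

```text
yaw 90 turn [ 0.27  0.01 -1.34] shift now [-0.0072  0.0041 -0.0284] shift after [-0.0073  0.0038 -0.0284]
yaw 270 turn [-1.7972e+02  2.1000e+00  2.0000e-02] shift now [-0.0072  0.0041 -0.0284] shift after [-0.0073 -0.0038  0.0284]
t 19.55 pos [ 0.5108 -0.0166  0.2127] q [-0.261  0.072  1.767 -0.006  1.325 -1.835] F [ 0.2 -0.  -0.4] gap 0.005
[[-0.023 -1.    -0.005]
 [ 0.    -0.005  1.   ]
 [-1.     0.023  0.   ]]
```

Emit:
{"name": "play_rows", "arguments": {
  "motion": [
    [0.2, 0, -1.2, 0, 0.003, -0.015, 0],
    [0, 0, 0, 0, 0, -0.012, 0],
    [0, 0, 0, 0, 0, 0, 0],
    [0, 0, 0, 0, 0, 0, 0],
    [0, 0, 0, 0, 0, 0, 0]
  ]
}}

```text
time: 20.05
eef_pos: [0.5069, -0.0434, 0.2098]
tcp_rot: [0.499, -0.497, 0.501, 0.503]
wrist_force: [-0.5, -0.4, -0.2]
finger_gap: -0.0
```

```bash
python3 - <<'E'
from h import *
plan([.507,-.045,.131],90)
snap('wrist','w14.png');snap('side','s14.png')
a=cv2.imread('pics/s14.png')[130:230,260:400]; cv2.imwrite('pics/s14c.png',cv2.resize(a,None,fx=5,fy=5,interpolation=cv2.INTER_CUBIC))
for t in ['limit_roller','home_roller']:
  for d in optics.tip_of('wrist',t)[:2]: print(t,np.round(d['point'],4),round(d['confidence'],2))
E
```

```text
yaw 90 turn [-0.05  0.21 -0.42] shift now [ 0.0788 -0.0007 -0.0019] shift after [ 0.0788 -0.0001 -0.0016]
yaw 270 turn [179.94  -0.66  -0.33] shift now [ 0.0788 -0.0007 -0.0019] shift after [0.0788 0.0001 0.0016]
t 20.05 pos [ 0.5069 -0.0434  0.2098] q [-3.200e-01  5.800e-02  1.788e+00  1.000e-03  1.303e+00 -1.890e+00] F [-0.5 -0.4 -0.2] gap -0.0
[[-0.007 -1.     0.001]
 [ 0.004  0.001  1.   ]
 [-1.     0.007  0.004]]
limit_roller [ 0.5025 -0.092   0.1491] 0.69
home_roller [ 0.5038 -0.1737  0.1488] 0.76
```

View pics/w14.png

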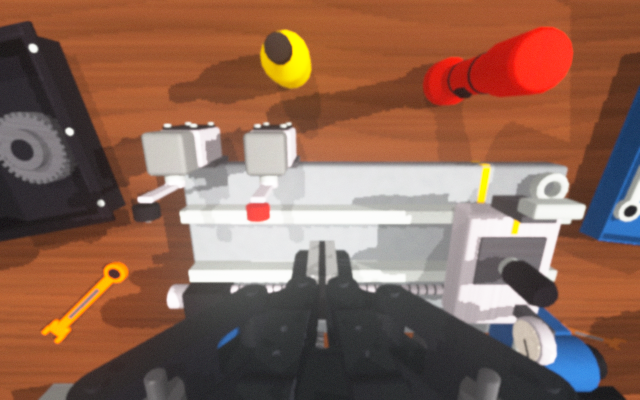

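View pics/s14c.png

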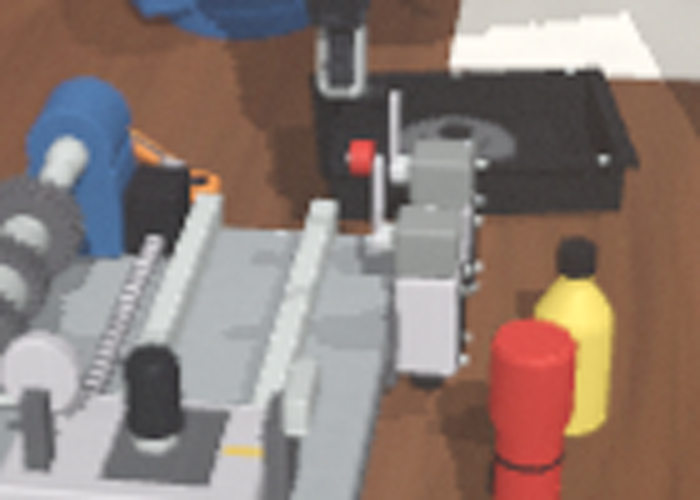

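Emit:
{"name": "play_rows", "arguments": {
  "motion": [
    [0, 0.2, -0.4, 0.02, -0.004, 0, 0],
    [0, 0, 0, 0.03, 0, 0, 0],
    [0, 0, 0, 0.02, 0, 0, 0],
    [0, 0, 0, 0.005, 0, 0, 0],
    [0, 0, 0, 0, 0, 0, 0]
  ]
}}

```text
time: 20.75
eef_pos: [0.5129, -0.0423, 0.1347]
tcp_rot: [-0.5, 0.502, -0.499, -0.499]
wrist_force: [-0.5, 0.1, 0.6]
finger_gap: 0.0
```

```bash
python3 - <<'E'
from h import *
plan([.511,-.06,.131],90)
E
```

```text
yaw 90 turn [ 0.12 -0.08  0.27] shift now [ 0.0037  0.0019 -0.0177] shift after [ 0.0037  0.0019 -0.0177]
yaw 270 turn [-1.7988e+02 -4.2000e-01 -1.3000e-01] shift now [ 0.0037  0.0019 -0.0177] shift after [ 0.0037 -0.0019  0.0177]
t 20.75 pos [ 0.5129 -0.0423  0.1347] q [-0.313  0.155  1.847  0.     1.135 -1.886] F [-0.5  0.1  0.6] gap 0.0
[[ 0.005 -1.    -0.002]
 [-0.001 -0.002  1.   ]
 [-1.    -0.005 -0.001]]
```

Emit:
{"name": "play_rows", "arguments": {
  "motion": [
    [0, 0, 0, 0.003, 0.001, -0.007, 0],
    [0, 0, 0, 0, 0, -0.007, 0],
    [0, 0, 0, 0, 0, -0.004, 0],
    [0, 0, 0, 0, 0, 0, 0],
    [0, 0, 0, 0, 0, 0, 0]
  ]
}}

```text
time: 21.25
eef_pos: [0.5143, -0.0631, 0.1355]
tcp_rot: [-0.501, 0.504, -0.498, -0.497]
wrist_force: [-0.4, -0.5, 0.3]
finger_gap: -0.001
```

```bash
python3 - <<'E'
from h import *
plan([.511,-.09,.131],90)
snap('wrist','w15.png');snap('side','s15.png')
a=cv2.imread('pics/s15.png')[130:230,260:400]; cv2.imwrite('pics/s15c.png',cv2.resize(a,None,fx=5,fy=5,interpolation=cv2.INTER_CUBIC))
E
```

```text
yaw 90 turn [ 0.11 -0.22  0.6 ] shift now [ 0.0046  0.0034 -0.0269] shift after [ 0.0045  0.0033 -0.0269]
yaw 270 turn [-179.89   -0.95   -0.34] shift now [ 0.0046  0.0034 -0.0269] shift after [ 0.0045 -0.0033  0.0269]
t 21.25 pos [ 0.5143 -0.0631  0.1355] q [-0.351  0.157  1.842  0.     1.131 -1.924] F [-0.4 -0.5  0.3] gap -0.001
[[ 0.011 -1.    -0.002]
 [-0.004 -0.002  1.   ]
 [-1.    -0.011 -0.004]]
```

View pics/w15.png

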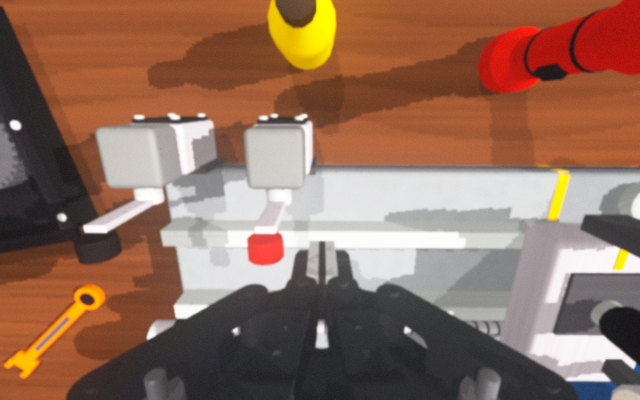

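View pics/s15c.png

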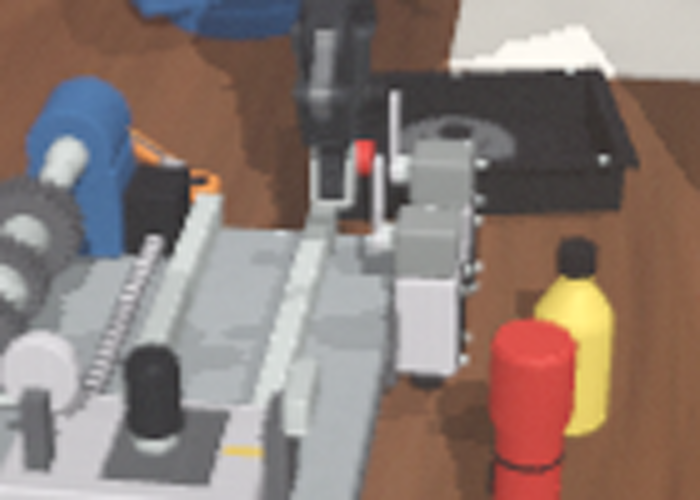

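Emit:
{"name": "play_rows", "arguments": {
  "motion": [
    [0, -0.2, 0.6, 0.004, 0.004, 0, 0],
    [0, 0, 0, 0, 0, -0.003, 0],
    [0, 0, 0, 0, 0, -0.003, 0],
    [0, 0, 0, 0, 0, 0, 0],
    [0, 0, 0, 0, 0, 0, 0]
  ]
}}

```text
time: 21.85
eef_pos: [0.5097, -0.0689, 0.1308]
tcp_rot: [0.499, -0.5, 0.5, 0.501]
wrist_force: [0.1, 0.1, -0.9]
finger_gap: -0.002
```

Emit:
{"name": "play_rows", "arguments": {
  "motion": [
    [0, 0, 0, 0, 0, -0.003, 0],
    [0, 0, 0, 0, 0, -0.003, 0],
    [0, 0, 0, 0, 0, -0.003, 0],
    [0, 0, 0, 0, 0, 0, 0],
    [0, 0, 0, 0, 0, 0, 0]
  ]
}}

```text
time: 22.35
eef_pos: [0.5097, -0.078, 0.1309]
tcp_rot: [0.499, -0.5, 0.499, 0.502]
wrist_force: [-0.0, 1.2, 0.4]
finger_gap: -0.002
```

```bash
python3 - <<'E'
from h import *
plan([.510,-.09,.131],90)
snap('wrist','w16.png');snap('side','s16.png')
a=cv2.imread('pics/w16.png')[80:300,60:400]; cv2.imwrite('pics/w16c.png',cv2.resize(a,None,fx=2.3,fy=2.3,interpolation=cv2.INTER_CUBIC))
E
```

```text
yaw 90 turn [ 0.17  0.09 -0.1 ] shift now [-0.0001 -0.0002 -0.012 ] shift after [-0.0001 -0.0003 -0.012 ]
yaw 270 turn [-1.7983e+02  1.6000e-01  1.4000e-01] shift now [-0.0001 -0.0002 -0.012 ] shift after [-0.0001  0.0003  0.012 ]
t 22.35 pos [ 0.5097 -0.078   0.1309] q [-3.830e-01  1.670e-01  1.841e+00  1.000e-03  1.135e+00 -1.957e+00] F [-0.   1.2  0.4] gap -0.002
[[-0.002 -1.    -0.003]
 [ 0.002 -0.003  1.   ]
 [-1.     0.002  0.002]]
```

View pics/w16c.png

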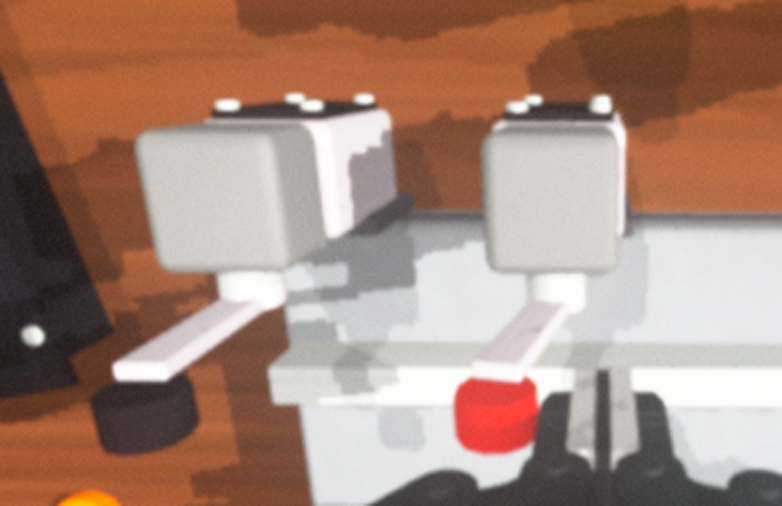

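```bash
cat >> h.py <<'E'
from scipy.optimize import minimize_scalar
def red(im):
    i=im.astype(int); m=((i[:,:,0]>130)&(i[:,:,1]<70)&(i[:,:,2]<70)).astype(np.uint8)
    n,l,s,c=cv2.connectedComponentsWithStats(m); return [(c[k].round(1),s[k,:5]) for k in range(1,n) if s[k,4]>15]
def theta(n,px,x0=.5035,y0=-.0905):
    ci=optics.camera_info(n)
    f=lambda t: abs(proj(n,[x0,y0-.048*np.sin(t),.100+.048*np.cos(t)],ci)[0]-px[0]) if n=='wrist' else np.linalg.norm(proj(n,[x0,y0-.048*np.sin(t),.100+.048*np.cos(t)],ci)-px)
    r=minimize_scalar(f,bounds=(-.3,1.3),method='bounded'); return r.x,r.fun
E
python3 - <<'E'
from h import *
for f,n in (('w16','wrist'),('s16','side')):
    im=cv2.imread('pics/%s.png'%f)[:,:,::-1]
    for c,s in red(im): print(n,c,s,theta(n,c))
im=cv2.imread('pics/s14.png')[:,:,::-1]
for c,s in red(im): print('ref side',c,s,theta('side',c))
E
```

```text
wrist [623.2  51.7] [ 602   16   38   66 1917] (np.float64(-0.299994105576493), np.float64(297.51474049461024))
wrist [578.7  55.2] [ 549   23   69   61 2043] (np.float64(-0.299994105576493), np.float64(253.01474049461024))
wrist [525.   69.2] [ 493   34   69   69 3123] (np.float64(-0.299994105576493), np.float64(199.3147404946102))
wrist [275.9 262. ] [259 247  35  29 693] (np.float64(0.2122891226583864), np.float64(8.835902872306178e-05))
wrist [105.5 336.9] [103 335   7   5  16] (np.float64(1.2607129096277603), np.float64(118.57482873291491))
wrist [ 87.9 349.8] [ 81 344  15  16  85] (np.float64(1.2607129096277603), np.float64(136.1748287329149))
wrist [ 98.6 346.4] [ 95 345   8   6  17] (np.float64(1.2607129096277603), np.float64(125.47482873291492))
side [601.7   6.3] [599   4   8   6  19] (np.float64(0.6185495637644242), np.float64(310.09019489445376))
side [628.3   9.4] [620   6  20   9  64] (np.float64(0.6359559442685518), np.float64(332.0353887147676))
side [612.9  31.3] [609  28   9   9  42] (np.float64(0.6530131540178463), np.float64(308.6291103880864))
side [623.5  33.2] 
[... 872 characters left out ...]
(0.6668637249515696), np.float64(326.6234189075329))
ref side [631.8  43.9] [629  41   7   8  22] (np.float64(0.6834353647672549), np.float64(321.12603217856116))
ref side [628.7  86.2] [624  84  11   7  29] (np.float64(0.7793252723176726), np.float64(305.303496888603))
ref side [ 16.8 101.2] [14 98  6  7 17] (np.float64(-0.16967928753728675), np.float64(320.086298740252))
ref side [359.9 211.5] [358 200   5  23  69] (np.float64(1.299994105576493), np.float64(53.257727691134775))
ref side [361.9 231.4] [355 218  18  27  97] (np.float64(1.299994105576493), np.float64(71.93985939557311))
ref side [357.  250.2] [355 246   7   9  31] (np.float64(1.299994105576493), np.float64(88.03012468524565))
```

Emit:
{"name": "play_rows", "arguments": {
  "motion": [
    [0, 0, 0, 0, 0, -0.003, 0],
    [0, 0, 0, 0, 0, -0.003, 0],
    [0, 0, 0, 0, 0, -0.003, 0],
    [0, 0, 0, 0, 0, 0, 0],
    [0, 0, 0, 0, 0, 0, 0]
  ]
}}

```text
time: 22.95
eef_pos: [0.5095, -0.0865, 0.1302]
tcp_rot: [0.5, -0.499, 0.499, 0.502]
wrist_force: [0.0, 3.1, -1.4]
finger_gap: 0.001
```

```bash
python3 - <<'E'
from h import *
plan([.510,-.09,.131],90)
for n in ('wrist','side'):
    im=snap(n,n[0]+'17.png')
    for c,s in red(im): print(n,c,s,theta(n,c))
a=cv2.imread('pics/w17.png')[80:300,60:400]; cv2.imwrite('pics/w17c.png',cv2.resize(a,None,fx=2.3,fy=2.3,interpolation=cv2.INTER_CUBIC))
E
```

```text
yaw 90 turn [ 0.19  0.21 -0.13] shift now [-0.0008 -0.0005 -0.0035] shift after [-0.0008 -0.0005 -0.0035]
yaw 270 turn [-179.81    0.2     0.33] shift now [-0.0008 -0.0005 -0.0035] shift after [-0.0008  0.0005  0.0035]
t 22.95 pos [ 0.5095 -0.0865  0.1302] q [-0.4    0.172  1.838  0.003  1.135 -1.975] F [ 0.   3.1 -1.4] gap 0.001
[[-0.002 -1.    -0.003]
 [ 0.004 -0.003  1.   ]
 [-1.     0.002  0.004]]
wrist [592.5  55.5] [ 561   24   71   61 2181] (np.float64(-0.299994105576493), np.float64(249.29576350620715))
wrist [630.1  54.9] [617  24  23  58 971] (np.float64(-0.299994105576493), np.float64(286.8957635062072))
wrist [535.5  69.4] [ 502   35   71   68 3241] (np.float64(-0.299994105576493), np.float64(192.29576350620715))
wrist [276.4 261.9] [260 245  34  29 505] (np.float64(0.4009942853653494), np.float64(0.00018620028106397513))
wrist [125.  337.7] [121 335   9   6  18] (np.float64(1.299994105576493), np.float64(112.97811709754384))
wrist [105.7 349.4] [100 345  10  10  31] (np.float64(1.299994105576493), np.float64(132.27811709754383))
wrist [114.6 348.3] [111 345   9   7  25] 
[... 519 characters left out ...]
 9  44] (np.float64(0.668060205935459), np.float64(326.40374849073146))
side [634.2  44.5] [630  41  10   8  37] (np.float64(0.6859624307208274), np.float64(323.14892230573946))
side [603.1  75.8] [600  73   8   5  16] (np.float64(0.7283220166424966), np.float64(283.4750943137109))
side [629.3  86.2] [625  84  10   6  27] (np.float64(0.7798167342641269), np.float64(305.8854155412172))
side [625.5  96.6] [622  94   9   7  19] (np.float64(0.8140988770620012), np.float64(299.8052352586176))
side [359.9 211.3] [358 201   5  22  71] (np.float64(1.299994105576493), np.float64(53.08498838137281))
side [359.1 237.2] [355 223  14  32 106] (np.float64(1.299994105576493), np.float64(76.29067192793241))
```

View pics/w17c.png

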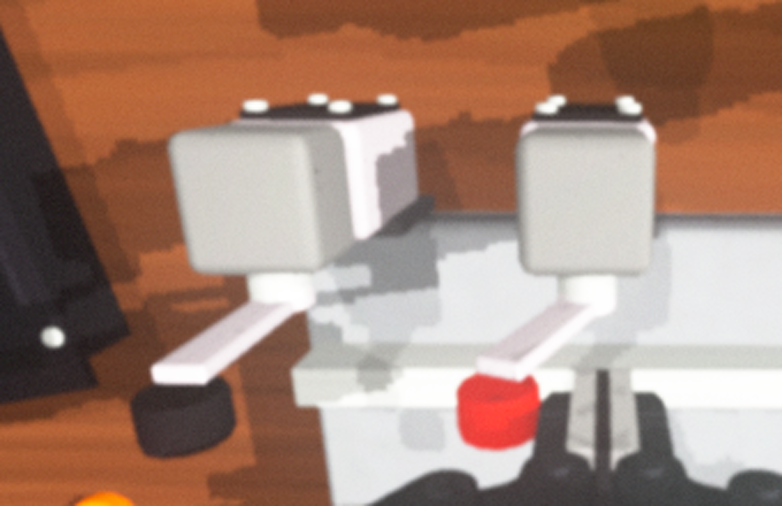

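Emit:
{"name": "play_rows", "arguments": {
  "motion": [
    [0, 0, 0, 0, 0, -0.003, 0],
    [0, 0, 0, 0, 0, -0.003, 0],
    [0, 0, 0, 0, 0, -0.003, 0],
    [0, 0, 0, 0, 0, 0, 0],
    [0, 0, 0, 0, 0, 0, 0]
  ]
}}

```text
time: 23.55
eef_pos: [0.5087, -0.0941, 0.1288]
tcp_rot: [0.5, -0.498, 0.498, 0.504]
wrist_force: [0.7, 5.1, 0.1]
finger_gap: -0.0
```

```bash
python3 - <<'E'
from h import *
plan([.510,-.099,.131],90)
for n in ('wrist',):
    im=snap(n,n[0]+'18.png')
    for c,s in red(im):
        if s[4]>300 and c[0]<400: print(n,c,s,theta(n,c))
a=cv2.imread('pics/w18.png')[80:300,60:400]; cv2.imwrite('pics/w18c.png',cv2.resize(a,None,fx=2.3,fy=2.3,interpolation=cv2.INTER_CUBIC))
E
```

```text
yaw 90 turn [ 0.22  0.44 -0.24] shift now [-0.0022 -0.0012 -0.0049] shift after [-0.0022 -0.0013 -0.0049]
yaw 270 turn [-179.78    0.37    0.7 ] shift now [-0.0022 -0.0012 -0.0049] shift after [-0.0022  0.0013  0.0049]
t 23.55 pos [ 0.5087 -0.0941  0.1288] q [-0.416  0.176  1.836  0.006  1.136 -1.993] F [0.7 5.1 0.1] gap -0.0
[[-0.004 -1.    -0.004]
 [ 0.008 -0.004  1.   ]
 [-1.     0.004  0.008]]
```

View pics/w18c.png

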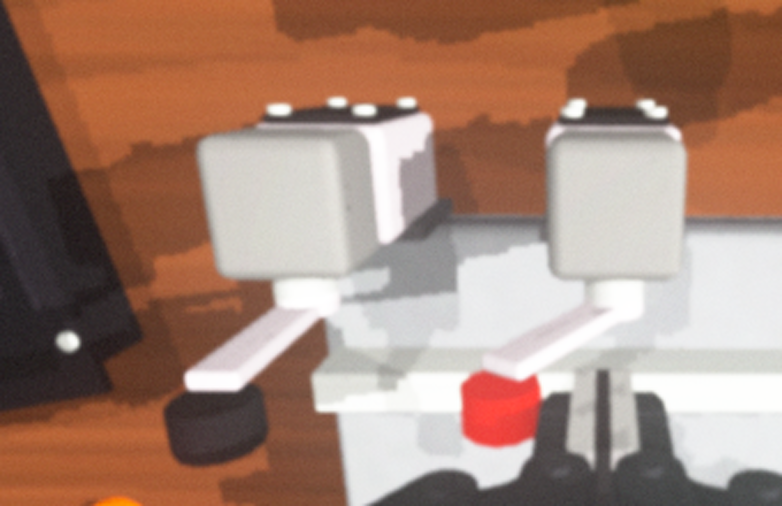

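Emit:
{"name": "play_rows", "arguments": {
  "motion": [
    [0, 0, 0, -0.001, 0, -0.003, 0],
    [0, 0, 0, 0, 0, -0.002, 0],
    [0, 0, 0, 0, 0, 0, 0],
    [0, 0, 0, 0, 0, 0, 0],
    [0, 0, 0, 0, 0, 0, 0]
  ]
}}

```text
time: 24.1
eef_pos: [0.5079, -0.0973, 0.1291]
tcp_rot: [0.5, -0.497, 0.498, 0.506]
wrist_force: [0.4, 5.2, 0.1]
finger_gap: -0.003
```

```bash
python3 - <<'E'
from h import *
plan([.510,-.099,.131],90)
for n in ('wrist',):
    im=snap(n,n[0]+'19.png')
    for c,s in red(im):
        if s[4]>100 and c[0]<400: print(n,c,s,theta(n,c))
im=snap('side','s19.png')
a=cv2.imread('pics/s19.png')[130:230,260:400]; cv2.imwrite('pics/s19c.png',cv2.resize(a,None,fx=5,fy=5,interpolation=cv2.INTER_CUBIC))
a=cv2.imread('pics/w19.png')[80:300,60:400]; cv2.imwrite('pics/w19c.png',cv2.resize(a,None,fx=2.3,fy=2.3,interpolation=cv2.INTER_CUBIC))
for t in ['limit_roller','home_roller']:
  for d in optics.tip_of('wrist',t)[:2]: print(t,np.round(d['point'],4),round(d['confidence'],2))
E
```

```text
yaw 90 turn [ 0.24  0.67 -0.35] shift now [-0.0019 -0.0021 -0.0017] shift after [-0.0019 -0.0021 -0.0017]
yaw 270 turn [-179.76    0.55    1.06] shift now [-0.0019 -0.0021 -0.0017] shift after [-0.0019  0.0021  0.0017]
t 24.1 pos [ 0.5079 -0.0973  0.1291] q [-0.424  0.177  1.834  0.009  1.141 -2.003] F [0.4 5.2 0.1] gap -0.003
[[-0.006 -1.    -0.004]
 [ 0.012 -0.004  1.   ]
 [-1.     0.006  0.012]]
limit_roller [ 0.5037 -0.1196  0.1346] 0.86
home_roller [ 0.5049 -0.1741  0.1481] 0.83
```

View pics/w19c.png

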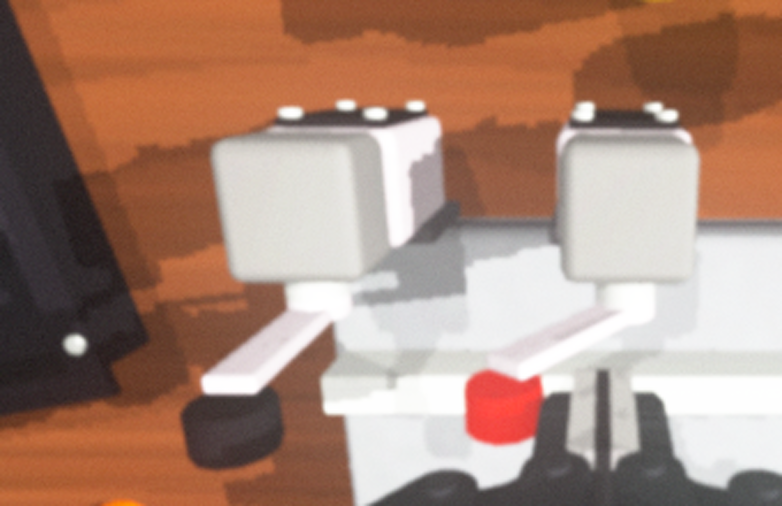

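View pics/s19c.png

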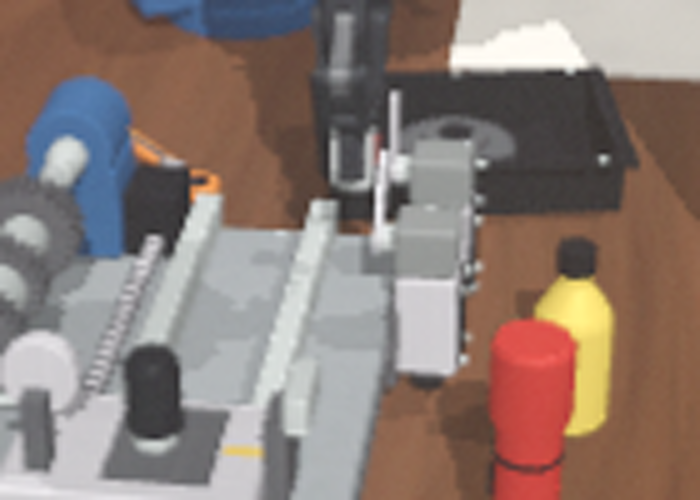

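Emit:
{"name": "play_rows", "arguments": {
  "motion": [
    [0, 0, 0, 0, 0, 0, 0],
    [0, 0, 0, 0, 0, 0, 0],
    [0, 0, 0, 0, 0, 0, 0],
    [0, 0, 0, 0, 0, 0, 0],
    [0, 0, 0, 0, 0, 0, 0]
  ]
}}

```text
time: 24.8
eef_pos: [0.5079, -0.0965, 0.1295]
tcp_rot: [0.501, -0.496, 0.497, 0.506]
wrist_force: [1.1, 5.4, -0.9]
finger_gap: -0.001
```

Emit:
{"name": "play_rows", "arguments": {
  "motion": [
    [0, 0, 0, 0, 0, 0, 0],
    [0, 0, 0, 0, 0, 0, 0],
    [0, 0, 0, 0, 0, 0, 0],
    [0, 0, 0, 0, 0, 0, 0],
    [0, 0, 0, 0, 0, 0, 0]
  ]
}}

```text
time: 25.3
eef_pos: [0.5078, -0.0961, 0.1297]
tcp_rot: [0.501, -0.496, 0.497, 0.506]
wrist_force: [1.0, 5.9, -0.4]
finger_gap: 0.001
```

Emit:
{"name": "play_rows", "arguments": {
  "motion": [
    [0, 0, 0, 0, 0, 0.005, 0],
    [0, 0, 0, 0, 0, 0.006, 0],
    [0, 0, 0, 0, 0, 0.007, 0],
    [0, 0, 0, 0, 0, 0.008, 0],
    [0, 0, 0, 0, 0, 0.01, 0]
  ]
}}

```text
time: 25.8
eef_pos: [0.5084, -0.0608, 0.1313]
tcp_rot: [0.5, -0.498, 0.498, 0.504]
wrist_force: [0.5, -0.2, -0.4]
finger_gap: 0.004
```

Emit:
{"name": "play_rows", "arguments": {
  "motion": [
    [0, 0, 0, 0, 0, 0.015, 0],
    [0, 0, 0, 0, 0, 0.01, 0],
    [0, 0.5, -0.3, 0, 0, 0, 0],
    [0, 0, 0, -0.02, 0, 0, 0],
    [0, 0, 0, 0, 0, 0, 0]
  ]
}}

```text
time: 26.3
eef_pos: [0.5077, -0.0314, 0.1514]
tcp_rot: [-0.498, 0.502, -0.499, -0.501]
wrist_force: [-0.3, -0.4, 0.3]
finger_gap: 0.001
```

Emit:
{"name": "play_rows", "arguments": {
  "motion": [
    [0, 0, 0, -0.03, 0, 0, 0],
    [0, 0, 0, -0.03, 0, 0, 0],
    [0, 0, 0, -0.03, 0, 0, 0],
    [0, 0, 0, -0.02, 0, 0, 0],
    [0, 0, 0, 0, 0, 0, 0]
  ]
}}

```text
time: 26.8
eef_pos: [0.5061, -0.0312, 0.2615]
tcp_rot: [0.497, -0.502, 0.5, 0.502]
wrist_force: [-0.7, -0.1, 0.4]
finger_gap: -0.0
```

```bash
python3 - <<'E'
from h import *
plan([.510,-.03,.25],90)
snap('wrist','w20.png');snap('side','s20.png')
for t in ['limit_roller','home_roller','carriage_knob','park_mark']:
  for d in optics.tip_of('wrist',t)[:1]: print(t,np.round(d['point'],4),round(d['confidence'],2))
for d in optics.tip_of('side','wrench')[:4]+optics.tip_of('side','carriage_knob')[:1]: print(np.round(d['point'],4),round(d['confidence'],2))
E
```

```text
yaw 90 turn [ 0.4  -0.18 -0.2 ] shift now [ 0.0115 -0.0039  0.0012] shift after [ 0.0115 -0.0039  0.0012]
yaw 270 turn [-179.6     0.31   -0.28] shift now [ 0.0115 -0.0039  0.0012] shift after [ 0.0115  0.0039 -0.0012]
t 26.8 pos [ 0.5061 -0.0312  0.2615] q [-0.293  0.004  1.737 -0.004  1.403 -1.87 ] F [-0.7 -0.1  0.4] gap -0.0
[[-0.003 -1.    -0.007]
 [-0.003 -0.007  1.   ]
 [-1.     0.004 -0.003]]
limit_roller [ 0.5037 -0.0931  0.1462] 0.95
home_roller [ 0.5004 -0.1765  0.147 ] 0.8
carriage_knob [0.5728 0.1372 0.141 ] 0.73
[ 0.2144  0.2842 -0.0007] 0.8
[ 0.4791  0.3552 -0.002 ] 0.71
[7.487e-01 3.547e-01 1.000e-04] 0.7
[ 0.6893 -0.3742 -0.0025] 0.63
[0.5713 0.1354 0.1331] 0.77
```

View pics/w20.png

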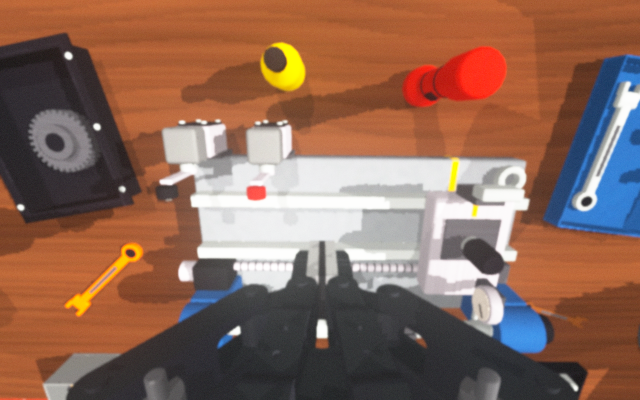

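View pics/s20.png

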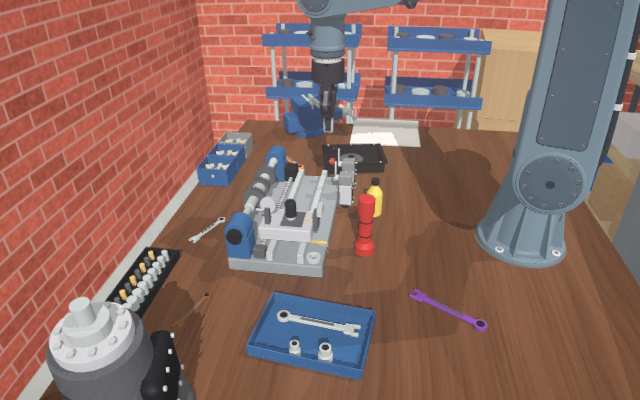

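```bash
python3 - <<'E'
from h import *
print(bp('wrist',(475,211),.106),bp('wrist',(454,174),.045))
job.sign_off()
E
```

```text
[0.52930497 0.13394282 0.106     ] [0.50164331 0.13412366 0.045     ]
the job is handed in; nothing more can be done
```

I've handed the job in: the wrench is in the tray, the carriage is parked, and the end-of-travel switch has been pushed past its trip angle. It took about 27 s of the 67 s allowed. Sign-off gives no verdict, so the results below are my own measurements.

- **Wrench:** I gripped the silver wrench by its handle, lowered it until it touched the tray floor (about 11 N) and released it. It lies flat, lengthwise in the empty half of the blue tray, and both sockets are still standing. I left the brown, orange and purple wrenches and the smaller silver one alone.
- **Carriage:** I moved it by its knob after the wrench was clear, then let go. In the last picture its yellow line is at y = 0.1339 m and the park stripe at y = 0.1341 m. A picture from farther away, just before the release, showed a difference of 0.5 mm.
- **Red-roller switch:** I pushed the roller outward (-y) with the shut fingers and held it for about 1.2 s. It then sprang back to its starting position.
    - **Angle:** it reached about 0.65 rad, above the 0.45 rad trip and below the 1.1 rad stop. I worked this out from the finger travel, the side force (5 to 6 N) and the networks' roller position, because nothing reports the trip itself. Those estimates ranged from 0.6 to 0.77 rad.
    - **Black roller:** I saw no movement in it.
- **Other things:** in the last side and wrist pictures I saw no bystander moved. I checked that by eye and did not measure each one. The gripper finished clear of everything.

My colour-based roller tracking was cluttered by other red things and lost the roller for the last two steps, so I did not use it there. The networks' positions for the knob and rollers varied by a few millimetres between pictures, about their stated accuracy.

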